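Tighten the griddle's plate screws with the T-key

TASK

The plate of the table-top griddle has been put back, but its two big cross-slotted screws are still loose. Take the T-handled key out of its wooden stand, use it to turn both screws clockwise (seen from above) until each comes to its stop, in either order, and then hang the key back in the stand the way it hung. Leave the jar, the mug and the pepper mill where they stand.

Things in the scene. Friction and masses are not known exactly. Their poses are not given: they have to be found in the camera images.
- griddle: Table-top griddle fixed to the counter: grey body 250 (x) x 350 (y) mm, dark plate on top at 80 mm above the counter (ribs 3 mm higher, up to 65 mm from the centre). Origin: centre of its underside; x to its back, y along its long side, z up. A loose spatula lies across the plate's middle, within 50 mm of it in y, at most 30 mm high; it may shift.
- seat_a (a point): On the vertical axis of screw a (back left seen from the robot), at its slot floor, 88 mm above the counter. Fixed to the griddle, with its axes; does NOT turn with the screw. Steel head 47 mm across on a 58 mm boss: four square studs 10 mm high (tops at 98 mm) with a cross slot between them, each arm 10 mm wide, open-ended, 34 mm end to end. It does not rise or sink as it turns.
- seat_b (a point): The same point of screw b (front right seen from the robot), an identical screw.
- screw_a (a joint): Turn of screw a, rad: 0 loose, grows clockwise seen from above, hard stop at 2.2 (home). Starts at 0.2 to 0.9; stays where it is left; takes about 0.2 N m to turn. The direction of the slots at a given value differs from screw to screw and start to start and is not reported: look or feel for it (the cross repeats every quarter turn).
- screw_b (a joint): The same for screw b.
- key: Loose T-handled key, 104 mm tall, 0.2 to 0.3 kg. Origin: centre of the bit's lower end; z up to the handle. Bit: cross of two blades along x and y, each 30 mm long, 4 mm thick, 16 mm high (3 mm play each side in the slot, about 0.2 rad either way). Then a collar of 20 mm diameter, a 12 mm shaft. Handle: black bar 110 mm long along y, 16 mm thick (x), 18 mm high.
- key_bar (a point): Middle of the key's cross-bar, 95 mm above the bit's lower end; axes as the key's. Pinch the bar here across its 16 mm thickness.
- key_tip (a point): Centre of the lower end of the key's bit.
- stand: Wooden key stand fixed to the counter: base 100 (x) x 120 (y) x 8 mm, two upright cheeks 80 mm long in x, 16 mm thick, tops at 108 mm, inner faces 58 mm apart in y. A stop 8 mm high on both ends of each cheek top, 64 mm between them. The key's bar rests on the cheeks, its shaft between them, its bit 14 mm above the base. Origin: centre of the underside; z up.
- rest (a point): Where the middle of the key's bar belongs when it hangs in the stand: midway between the cheeks, 117 mm above the counter; axes as the stand's (the bar lies along y, either way round).
- jar: Bystander: jar with steel cap, 70 mm in diameter, 100 mm tall; origin at the centre of its underside. It may change sides with the stand.
- mug: Bystander: white mug, 80 mm in diameter, 90 mm tall, handle on its y side; origin under its centre.
- mill: Bystander: turned wooden pepper mill, 54 mm in diameter, 150 mm tall; origin under its centre.
Not all that is in view belongs to the job. Of the things that look like the key, the smallest one is meant.

How it is judged:
On the way, in this order (a step that is already met when the one before it is completed fails the run):
1. the key is lifted clear of its stand (z of key_bar in the frame of rest above 0.03 m), for 0.1 s.
2. one screw is home, with the key's bit in its slots (((value of joint screw_a above 2.05 rad and (horizontal distance between key_tip and seat_a below 0.008 m and z of key_tip in the frame of seat_a below 0.007 m)) or (value of joint screw_b above 2.05 rad and (horizontal distance between key_tip and seat_b below 0.008 m and z of key_tip in the frame of seat_b below 0.007 m)))), for 0.1 s.
3. both screws are home, with the key's bit in the slots of the second (value of joint each of screw_a, screw_b above 2.05 rad and ((horizontal distance between key_tip and seat_a below 0.008 m and z of key_tip in the frame of seat_a below 0.007 m) or (horizontal distance between key_tip and seat_b below 0.008 m and z of key_tip in the frame of seat_b below 0.007 m))), for 0.1 s.
At the end, for the whole second after the job is handed in: Both screws at 2.05 rad or more (stop 2.2). The key hangs in the stand at rest: bar middle within 25 mm sideways and 6 mm in height of the rest point, upright within 0.1 rad, bar within 0.35 rad of the stand's y. Jar, mug and mill within 40 mm of their first places (value of joint each of screw_a, screw_b above 2.05 rad and horizontal distance between key_bar and rest below 0.025 m and z of key_bar in the frame of rest between -0.006 and 0.006 m and angle between key's own z axis and vertical below 0.1 rad and angle between the y axis of key and the y axis of stand, either way round below 0.35 rad and linear speed of key below 0.02 m/s and distance of each of jar, mug, mill from where it was at the start of the episode below 0.04 m); the robot touches nothing.
It fails at once if jar is pushed more than 40 mm from its place (distance of jar from where it was at the start of the episode above 0.04 m).
It fails at once if mug is pushed more than 40 mm from its place (distance of mug from where it was at the start of the episode above 0.04 m).
It fails at once if mill is pushed more than 40 mm from its place (distance of mill from where it was at the start of the episode above 0.04 m).
It also fails if it takes over 72 s, if anything falls off the work surface, if the arm or the gripper's body presses on something with over 40 N, if the wrist force passes 120 N, or if a joint passes its speed limit or range.

ROBOT

A 6-joint arm with a two-finger parallel gripper is mounted at the origin on the work surface. World frame = base frame: x ahead of the robot, y to its left, z up, the work surface at z = 0. Lengths are in m, angles in rad, forces in N, time in s.
With the tool pointing down it reaches from about 0.35 to 0.925 m from the base axis. Payload 6.4 kg.
Tool frame: the origin (TCP) lies at the centre of the arm's flange, where the gripper is bolted on; the fingertips stand 173 mm ahead of it and the grasp point (between the pads) lies 155 mm ahead of it; y points along the fingers, z is the direction in which the jaws open and shut, and the axes are right-handed (so a half turn about y gives the same grasp; the last joint's range is limited). The gripper opens to 85 mm and grips with 20 to 120 N. Pads are 22 mm wide; open, the fingers measure 114 mm over their backs; the gripper's body (76 mm by 85 mm) begins 54 mm behind the grasp point. The pads swing forward as they close: fully open they stand 13 mm farther back than shut.
Start: joints at [-1.521, 0.245, 1.558, -0, 1.339, -0.174], TCP at [0.144, -0.634, 0.405] pointing down, gripper open.
Joint ranges: [-3.13, 3.13], [-1.02, 2.26], [0.13, 2.54], [-0.95, 4.09], [0.21, 2.88], [-2.74, 2.74]. Speed limits (rad/s): [2.57, 2.57, 3.14, 3.14, 3.14, 3.14].

INTERFACE

Orientations are given as a rotation vector (axis times angle).
In Python, from station import ctrl gives the robot as it stands.
- The arm moves only by the shell command python3 -m pendant 'ROWS' [OPENING] [FORCE]. ROWS is JSON, a list of rows, each a list of 6 numbers: the shift along the tool's x, y, z normalised to -1 to 1, where 1 is 10 cm, then the turn, a rotation vector about the tool's x, y, z normalised to -1 to 1, where 1 is pi/2 rad. In form: [[x, y, z, ax, ay, az], ...]. A call has 1 to 5 rows; each row is the pose to reach, as a shift and turn from the pose commanded when the call began, along the tool's axes at that moment; what a row does not reach only later rows make up. A row lasts 1/12 s, in which the tool goes at most 41.7 mm and 7.16 degrees, less where a joint would pass 70% of its speed; a pose out of reach is approached as far as the arm can. A call with a number of a shift or a turn outside -1 to 1 is refused whole. A call with a gripper value outside its range is refused whole. OPENING is the opening, from 0 (shut) to 1 (fully open), set as the call begins (- or left out, the last holds). The fingers move at their own pace and stop on an object; FORCE is the grip in N (left out, the last holds). Time passes only in rows, so rows that repeat a pose let the fingers close. It gives the time, the measured TCP pose, the force and the opening at its end, in the units of the state.
- ctrl.observe(): the state, without advancing time (a new reading comes with each control period).
- ctrl.snapshot(name): name is "scene" or "top"; returns a dict with "image" (480x640x3 uint8, red, green, blue), "z_map" (480x640 float32, m along the optical axis (not along the pixel's ray), 0 where there is no reading), "fx", "fy", "cx", "cy" (pixels), "T" (4x4, takes a point from camera to world coordinates). Camera axes: x right, y down, z forward; pixel columns grow to the right and rows downward; lengths in m; the calibration is good to about 2 mm. A picture is of the moment at which its call begins.
- ctrl.sign_off(): hands the job in, once; it reports no verdict.
Trained networks look in the newest picture that a camera, given by its name, has taken for a name from the list of things; names that differ only in an ending like _2 or _b are one class to them, and where a whole thing is asked for, a point or a joint stands for the part that bears it (a point fixed in the world has none). Each returns a list of dicts, best first, with "p" (0 to 1); they miss things now and then, are a little off and sometimes report something else, mostly with a low value. They report only what shows in the picture. A call takes as long as a camera call. They do not tell look-alikes from the thing itself.
- ctrl.recognise(query, camera): "centre" ([column, row] in pixels, amid what is visible of it).
- ctrl.place_of(query, camera): "centre" ([column, row] in pixels: a listed point, or the origin of a listed thing).
The state is a dict: "t": time; "joints": joint angles; "joint_vel": joint speeds; "effort": joint torques, N m; "tcp_pos": TCP position; "eef_rot": TCP orientation; "wrist_force": force on the tool from outside, world axes, zero at the start; "moment": the same for the moment, N m; "finger_gap": finger opening in m.
Only numpy, scipy, OpenCV 4.12 (cv2) and the standard library are available. Lean on these libraries where they do the work, as an engineer would, in place of code of your own. Each camera call takes 0.05 s, during which the arm holds its last target.

## Working session

There is one attempt and no reset: what is moved stays moved. The work goes in short steps, Python scripts to look and compute and a shell command to move; the robot and the scene stay as the last step left them, time stands still between calls to the robot, and variables do not carry over. Pictures are saved under pics/ and viewed, and the job is handed in when it is done.

```bash
ls; mkdir -p pics
python3 - <<'E'
from station import ctrl
import cv2
print(ctrl.observe())
for n in("scene","top"):
    s=ctrl.snapshot(n); cv2.imwrite(f"pics/{n}0.png",s["image"][:,:,::-1]); print(n,s["fx"],s["cx"],s["cy"],s["T"].round(3).tolist())
    for q in("key_bar","key_tip","rest","seat_a","seat_b","stand","griddle"):
        print(q,[(r["centre"],round(r["p"],2)) for r in ctrl.place_of(q,n)])
E
```

```text
pics
{'t': 0.0, 'joints': array([-1.52111104e+00,  2.45833936e-01,  1.55902280e+00, -6.30301458e-06,
        1.33865508e+00, -1.74108043e-01]), 'joint_vel': array([-1.82502226e-03, -9.04083655e-04, -5.78161686e-05,  1.17908424e-03,
        6.49783307e-04,  4.54284388e-04]), 'effort': array([ 7.23492594e-04, -4.29502201e+01, -3.26126683e+01, -4.47266552e-05,
        5.43503775e-03,  8.59491593e-06]), 'tcp_pos': array([ 0.14424338, -0.63356435,  0.40356255]), 'eef_rot': array([-0.23618555,  2.10500949, -2.10095516]), 'wrist_force': array([-0.25284593, -0.24501729,  0.16152043]), 'moment': array([ 0.04325204, -0.03904283,  0.00869803]), 'finger_gap': 0.08530254964861378}
scene 595.7172260476618 321.61074964626823 233.05323520268922 [[-0.344, 0.787, -0.512, 1.195], [0.939, 0.297, -0.174, 0.301], [0.015, -0.54, -0.841, 1.268], [0.0, 0.0, 0.0, 1.0]]
key_bar [([424.8, 184.4], 0.94), ([431.9, 261.9], 0.7), ([525.5, 298.2], 0.7)]
key_tip [([420.5, 215.6], 0.91), ([507.4, 322.0], 0.65)]
rest [([433.6, 257.4], 0.65)]
seat_a [([313.2, 296.6], 0.6)]
seat_b [([313.2, 296.6], 0.6)]
stand [([425.1, 277.1], 0.68)]
griddle [([283.7, 277.0], 0.69), ([312.6, 296.5], 0.34)]
top 511.9731279843383 313.69813868702767 239.32930510029675 [[0.023, -0.98, 0.198, 0.186], [-1.0, -0.025, -0.007, 0.078], [0.012, -0.197, -0.98, 1.591], [0.0, 0.0, 0.0, 1.0]]
key_bar [([156.4, 228.1], 0.82), ([245.6, 311.4], 0.74), ([225.0, 241.3], 0.62), ([229.4, 245.3], 0.28)]
key_tip [([234.9, 242.9], 0.74), ([165.4, 236.9], 0.65), ([249.4, 308.8], 0.61)]
rest [([225.3, 241.5], 0.77), ([442.6, 249.6], 0.47)]
seat_a [([374.4, 236.0], 0.88), ([305.7, 186.2], 0.67)]
seat_b [([374.4, 236.0], 0.88), ([305.7, 186.2], 0.67)]
stand [([233.3, 250.2], 0.56)]
griddle [([338.4, 218.9], 0.86)]
```

View pics/scene0.png

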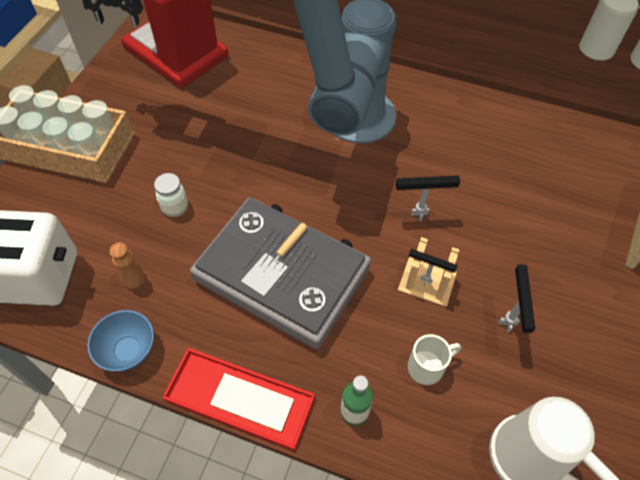

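View pics/top0.png

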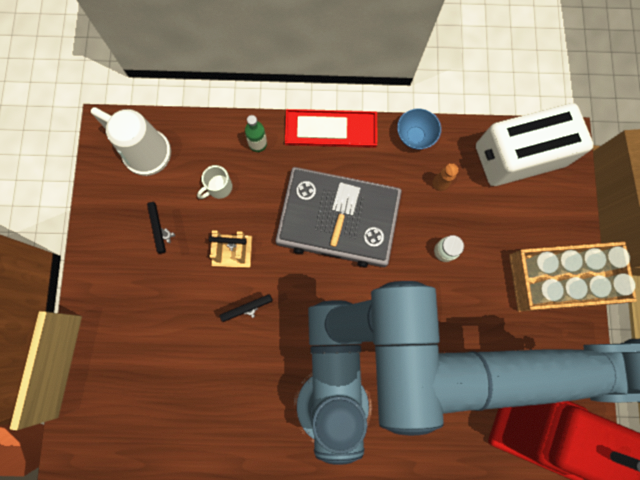

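The scene picture shows the key in its stand at (430,262), with two larger look-alikes at (425,185) and (525,298). In the top picture the stand is at (230,245), screw a at (306,190) and screw b at (374,236). Next I measure these.

```bash
cat > h.py <<'E'
import numpy as np, cv2
from station import ctrl
def cloud(s):
    z=s["z_map"]; v,u=np.mgrid[:480,:640]
    P=np.stack([(u-s["cx"])/s["fx"]*z,(v-s["cy"])/s["fy"]*z,z],-1)
    return P@s["T"][:3,:3].T+s["T"][:3,3]
def at_h(s,px,h):
    d=s["T"][:3,:3]@np.array([(px[0]-s["cx"])/s["fx"],(px[1]-s["cy"])/s["fy"],1]); o=s["T"][:3,3]
    return o+d*(h-o[2])/d[2]
def proj(s,p):
    q=s["T"][:3,:3].T@(np.asarray(p)-s["T"][:3,3]); return [s["fx"]*q[0]/q[2]+s["cx"],s["fy"]*q[1]/q[2]+s["cy"]]
def rect(s,c,half,h,n):  # orthorectified view at height h; up=+x, left=+y
    m=np.zeros((n,n,2),np.float32)
    g=np.linspace(half,-half,n)
    X,Y=np.meshgrid(c[0]+g,c[1]+g,indexing="ij")
    W=np.stack([X,Y,np.full_like(X,h)],-1)-s["T"][:3,3]
    q=W@s["T"][:3,:3]
    return cv2.remap(s["image"],(s["fx"]*q[...,0]/q[...,2]+s["cx"]).astype(np.float32),(s["fy"]*q[...,1]/q[...,2]+s["cy"]).astype(np.float32),cv2.INTER_CUBIC)[:,:,::-1]
E
python3 - <<'E'
from h import *
S={n:ctrl.snapshot(n) for n in("scene","top")}
for n,d in {"top":dict(bar=(225,241.4,.117),a=(305.7,186.2,.088),b=(374.4,236,.088)),"scene":dict(bar=(431.9,261.9,.117),a=(313.2,296.6,.088),b=(251,223,.098))}.items():
    for k,(u,v,h) in d.items(): print(n,k,at_h(S[n],(u,v),h).round(4))
for n in S:
    P=cloud(S[n]); 
    # stand region
    a=at_h(S["top"],(228,242),.11)
    sel=(np.hypot(P[...,0]-a[0],P[...,1]-a[1])<.08)
    for lo,hi in((.119,.14),(.1,.112)):
        m=sel&(P[...,2]>lo)&(P[...,2]<hi); q=P[m]
        if len(q)>5:
            r=cv2.minAreaRect((q[:,:2]*1000).astype(np.float32)); print(n,lo,len(q),q.mean(0).round(4),r, np.median(q[:,2]).round(4))
    # griddle plate
    g=(np.hypot(P[...,0]-.63,P[...,1]-0.02)<.3)&(P[...,2]>.06)&(P[...,2]<.1)
    n_,lab,st,_=cv2.connectedComponentsWithStats(g.astype(np.uint8)); i=1+st[1:,4].argmax(); q=P[lab==i]
    print(n,"griddle",len(q),np.median(q[:,2]),cv2.minAreaRect((q[:,:2]*1000).astype(np.float32)))
ims=[]
for n in S:
    ims.append(np.hstack([cv2.resize(rect(S[n],at_h(S["top"],p,h),hf,h,260),None,fx=1,fy=1) for p,h,hf in(((226,242),.117,.08),((305.7,188),.098,.035),((374.4,236),.098,.035))]))
cv2.imwrite("pics/r0.png",np.vstack(ims))
E
```

```text
top bar [0.4699 0.3272 0.117 ]
top a [0.6537 0.0957 0.088 ]
top b [ 0.5035 -0.1147  0.088 ]
scene bar [0.4803 0.3199 0.117 ]
scene a [0.6405 0.0969 0.088 ]
scene b [ 0.5161 -0.1062  0.098 ]
scene 0.119 316 [0.4777 0.3203 0.1233] ((477.0724792480469, 319.96942138671875), (109.2295913696289, 18.71720314025879), 87.45822143554688) 0.1232
scene 0.1 326 [0.4654 0.324  0.1066] ((465.53271484375, 320.05767822265625), (108.134765625, 82.06170654296875), 87.71955871582031) 0.1066
scene griddle 13328 0.07790843225340716 ((571.5517578125, -7.54193115234375), (348.51995849609375, 259.34429931640625), 80.30838012695312)
top 0.119 203 [0.4724 0.321  0.125 ] ((456.61090087890625, 318.8156433105469), (71.42621612548828, 106.05441284179688), 10.198470115661621) 0.125
top 0.1 179 [0.4587 0.3253 0.1067] ((461.3551940917969, 318.4418029785156), (103.3800277709961, 80.0849380493164), 89.2653579711914) 0.1071
top griddle 8465 0.07918936429460599 ((565.5020141601562, -6.62957763671875), (348.206787109375, 262.1555480957031), 79.68101501464844)
```

View pics/r0.png

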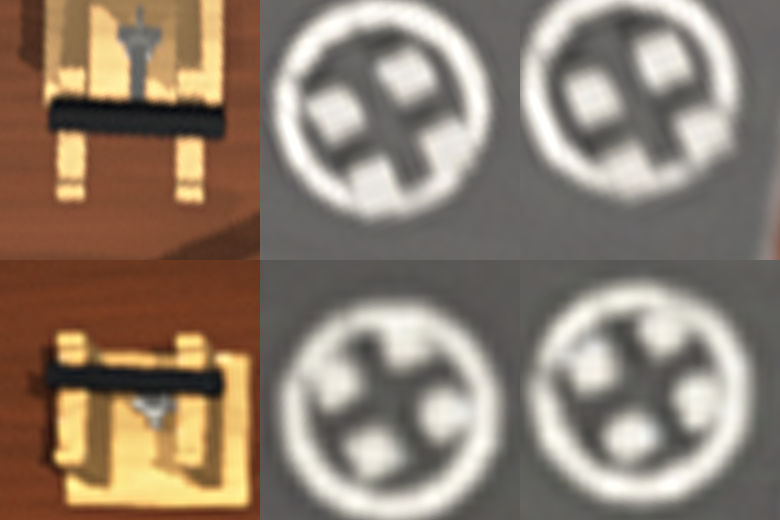

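Run:
```python
from h import *
S={n:ctrl.snapshot(n) for n in("scene","top")}
C={"a":(.648,.097),"b":(.508,-.112)}
rows=[]
for n in S:
    P=cloud(S[n]); ims=[]
    for k,c in C.items():
        for lo,hi in((.094,.102),(.0845,.0905)):
            m=(np.hypot(P[...,0]-c[0],P[...,1]-c[1])<.04)&(P[...,2]>lo)&(P[...,2]<hi); q=P[m]
            if len(q)>4:
                cc,r=cv2.minEnclosingCircle((q[:,:2]*1000).astype(np.float32)); print(n,k,lo,len(q),q.mean(0).round(4),np.round(cc,1),round(r,1),np.median(q[:,2]).round(4))
        im=rect(S[n],c,.04,.098,390); 
        for i in range(0,81,10): 
            p=int(i/80*389); cv2.line(im,(p,0),(p,389),(0,255,255) if i==40 else (0,90,0),1); cv2.line(im,(0,p),(389,p),(0,255,255) if i==40 else (0,90,0),1)
        ims.append(im)
    cv2.imwrite(f"pics/s_{n}.png",np.hstack(ims))
```

```text
scene a 0.094 90 [0.6445 0.0951 0.0964] [645.4  96.1] 23.3 0.0962
scene a 0.0845 154 [0.6478 0.0963 0.0869] [647.9  96.6] 28.0 0.0866Traceback (most recent call last):
  File "<stdin>", line 14, in <module>
cv2.error: OpenCV(4.12.0) :-1: error: (-5:Bad argument) in function 'line'
> Overload resolution failed:
>  - Layout of the output array img is incompatible with cv::Mat
>  - Expected Ptr<cv::UMat> for argument 'img'
```

```bash
sed -i 's/\[:,:,::-1\]$/[:,:,::-1].copy()/' h.py
python3 - <<'E'
from h import *
S={n:ctrl.snapshot(n) for n in("scene","top")}
C={"a":(.648,.097),"b":(.508,-.112)}
for n in S:
    P=cloud(S[n]); ims=[]
    for k,c in C.items():
        for lo,hi in((.094,.102),(.0845,.0905)):
            m=(np.hypot(P[...,0]-c[0],P[...,1]-c[1])<.04)&(P[...,2]>lo)&(P[...,2]<hi); q=P[m]
            if len(q)>4:
                cc,r=cv2.minEnclosingCircle((q[:,:2]*1000).astype(np.float32)); print(n,k,lo,len(q),q.mean(0).round(4),np.round(cc,1),round(r,1),np.median(q[:,2]).round(4))
        im=rect(S[n],c,.04,.098,390)
        for i in range(0,81,10): 
            p=int(i/80*389); cv2.line(im,(p,0),(p,389),(0,255,255) if i==40 else (0,90,0),1); cv2.line(im,(0,p),(389,p),(0,255,255) if i==40 else (0,90,0),1)
        ims.append(im)
    cv2.imwrite(f"pics/s_{n}.png",np.hstack(ims))
E
```

```text
scene a 0.094 83 [0.6467 0.0958 0.0966] [645.7  96.2] 22.9 0.0961
scene a 0.0845 144 [0.6475 0.0956 0.0867] [645.9  96.5] 28.9 0.0866
scene b 0.094 70 [ 0.5052 -0.1133  0.0966] [ 505.2 -112.4] 23.5 0.0964
scene b 0.0845 135 [ 0.5075 -0.1115  0.0869] [ 508.5 -106.6] 30.4 0.0864
top a 0.094 44 [0.6421 0.098  0.0975] [640.6  97.3] 21.4 0.0972
top a 0.0845 123 [0.6429 0.0953 0.0872] [650.5  94.9] 38.8 0.0873
top b 0.094 56 [ 0.5005 -0.1121  0.0973] [ 501.1 -111.5] 22.2 0.0975
top b 0.0845 111 [ 0.5007 -0.1108  0.0872] [ 508.  -109.6] 37.7 0.087
```

View pics/s_scene.png

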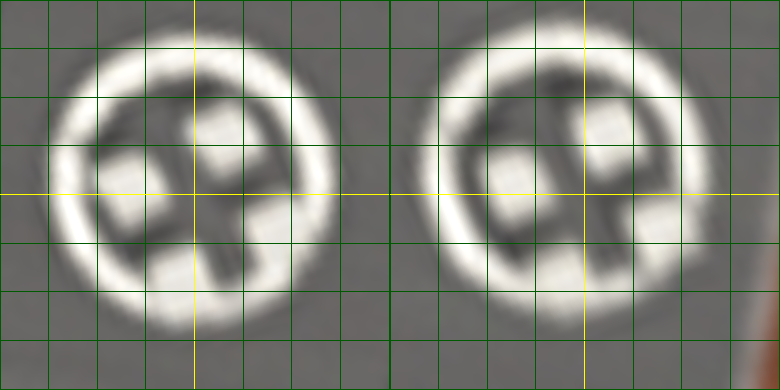

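View pics/s_top.png

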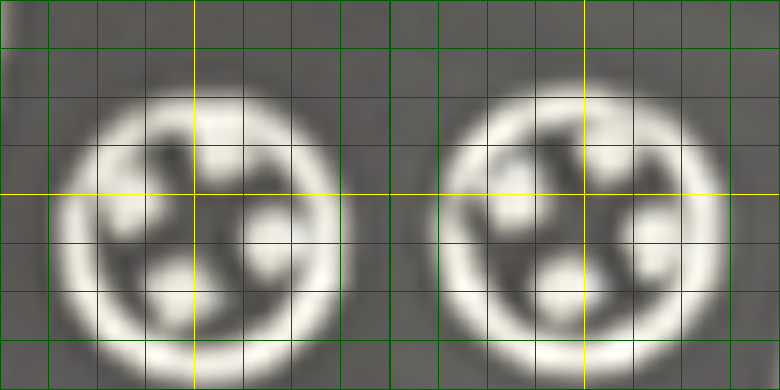

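Both screws look alike: from the stud centres, the slots lie at about 28° (mod 90°) from world x. Averaging the two cameras gives a ≈ (.6436, .0955) and b ≈ (.504, -.1125). The key bar is at ≈ (.477, .320) at 0.117 height. Next I need the tool axes.

```bash
cat >> h.py <<'E'
from scipy.spatial.transform import Rotation as R
def tool():
    o=ctrl.observe(); return o,R.from_rotvec(o["eef_rot"]).as_matrix(),o["tcp_pos"]
def need(pos,yawdeg=0):
    """shift in tool axes (normalised) to world TCP pos"""
    o,M,p=tool(); print("shift",(M.T@(np.array(pos)-p)*10).round(3))
    zc=M[:,2]; print("jaw yaw deg",np.degrees(np.arctan2(zc[1],zc[0])).round(2),"tilt",M[:,1].round(4),"j",o["joints"].round(3),"F",o["wrist_force"].round(1),o["moment"].round(2),"gap",o["finger_gap"],"t",o["t"], "tcp",p.round(4))
E
python3 - <<'E'
from h import *
o,M,p=tool(); print(M.round(3))
need((.477,.320,.42))
s=ctrl.snapshot("top"); P=cloud(s)
for q in("jar","mug","mill"):
    for r in ctrl.recognise(q,"top")[:2]:
        u,v=map(int,r["centre"]); print(q,r["p"],P[v,u].round(3))
for u,v in((156,228),(246,309)): print(P[v,u].round(3))
E
```

```text
[[-0.975 -0.     0.222]
 [-0.222  0.    -0.975]
 [ 0.    -1.    -0.   ]]
shift [-5.361 -0.153 -8.562]
jaw yaw deg -77.18 tilt [-0.  0. -1.] j [-1.521  0.245  1.558 -0.     1.339 -0.174] F [ 0.2 -0.4 -0.6] [ 0.02 -0.01  0.04] gap 0.08561964734754668 t 1.1 tcp [ 0.1443 -0.6338  0.4047]
jar 0.77 [ 0.471 -0.335  0.099]
mug 0.77 [0.693 0.38  0.004]
mug 0.32 [0.46  0.321 0.013]
mill 0.81 [ 0.68  -0.334  0.103]
[0.498 0.523 0.146]
[0.273 0.253 0.143]
```

```bash
python3 -m pendant '[[-0.76,0,-0.65,0,-0.39,0],[-0.76,0,-0.65,0,-0.39,0],[-0.76,0,-0.65,0,-0.39,0],[-0.76,0,-0.65,0,-0.39,0],[-0.76,0,-0.65,0,-0.39,0]]' 0.6 40; python3 -c "
from h import *
need((.42,-.3,.42))"
```

```text
t: 1.72
tcp_pos: [0.2049, -0.5525, 0.4049]
eef_rot: [-0.773, 1.721, -1.721]
wrist_force: [-0.5, 0.4, 0.5]
finger_gap: 0.0515
shift [-3.316 -0.152 -0.069]
jaw yaw deg -41.63 tilt [ 0.e+00 -3.e-04 -1.e+00] j [-1.408  0.105  1.717  0.     1.32  -0.681] F [-0.5  0.4  0.5] [ 0.06 -0.01  0.05] gap 0.0514875881444275 t 1.7167 tcp [ 0.2049 -0.5525  0.4049]
```

```bash
python3 -m pendant '[[-1,-0.1,0,0,-0.39,0],[-1,-0.1,0,0,-0.39,0],[-1,-0.1,0,0,-0.39,0],[-1,-0.1,0,0,-0.39,0],[-1,-0.1,0,0,-0.39,0]]'; python3 -m pendant '[[-0.9,0,0.4,0,-0.072,0],[-0.9,0,0.4,0,-0.072,0],[-0.9,0,0.4,0,-0.072,0],[-0.9,0,0.4,0,-0.072,0]]'; python3 -c "
from h import *
need((.47,-.1,.42))"
```

```text
t: 2.13
tcp_pos: [0.2719, -0.4783, 0.4151]
eef_rot: [-1.154, 1.292, -1.293]
wrist_force: [-0.7, 0.5, 1.4]
finger_gap: 0.0513
t: 2.47
tcp_pos: [0.3229, -0.3924, 0.4147]
eef_rot: [-1.206, 1.213, -1.213]
wrist_force: [-0.3, -0.4, -0.0]
finger_gap: 0.0513
shift [-2.931 -0.051  1.457]
jaw yaw deg -0.28 tilt [ 5.e-04  4.e-04 -1.e+00] j [-1.106e+00 -1.020e-01  1.905e+00  1.000e-03  1.338e+00 -1.101e+00] F [-0.3 -0.4 -0. ] [ 0.02 -0.03 -0.01] gap 0.05130232177050771 t 2.4667 tcp [ 0.3229 -0.3924  0.4147]
```

```bash
for i in 1 2 3; do python3 -m pendant '[[-1,0,0.5,0,0,0],[-1,0,0.5,0,0,0],[-1,0,0.5,0,0,0]]' |head -2;done; for i in 1 2 3 ; do python3 -m pendant '[[-1,0,0,0,0,0],[-1,0,0,0,0,0],[-1,0,0,0,0,0]]'|head -2;done; python3 -c "
from h import *
need((.477,.320,.40))"
```

```text
t: 2.72
tcp_pos: [0.3728, -0.294, 0.4148]
t: 2.97
tcp_pos: [0.424, -0.1941, 0.415]
t: 3.22
tcp_pos: [0.4751, -0.0944, 0.4151]
t: 3.47
tcp_pos: [0.4751, 0.0066, 0.4148]
t: 3.72
tcp_pos: [0.4759, 0.1065, 0.415]
t: 3.97
tcp_pos: [0.4769, 0.2066, 0.415]
shift [-1.134  0.151 -0.007]
jaw yaw deg -0.37 tilt [ 8.0e-04  1.1e-03 -1.0e+00] j [ 1.900e-01 -7.300e-02  1.878e+00  1.000e-03  1.336e+00  1.970e-01] F [-0.2 -0.3  0.3] [-0.   -0.02 -0.04] gap 0.051093162419157484 t 3.9667 tcp [0.4769 0.2066 0.415 ]
```

```bash
python3 -m pendant '[[-1,0.15,-0.01,0,0.023,0],[-1,0.15,-0.01,0,0.023,0],[-1,0.15,-0.01,0,0.023,0],[-1.0,0.15,-0.01,0,0.023,0]]' |head -2; python3 -m pendant '[[-0.13,0,0,0,0,0],[-0.13,0,0,0,0,0]]'|head -2
python3 - <<'E'
from h import *
need((.476,.32,.276))
ims=[]
for n in("scene","top"):
    s=ctrl.snapshot(n); u,v=map(int,proj(s,(.476,.32,.117))); c=s["image"][max(0,v-60):v+60,u-65:u+65,::-1]; ims.append(cv2.resize(c,(390,360),interpolation=cv2.INTER_CUBIC))
cv2.imwrite("pics/g1.png",np.hstack(ims))
E
```

```text
t: 4.3
tcp_pos: [0.4768, 0.3062, 0.3988]
t: 4.47
tcp_pos: [0.4778, 0.3174, 0.3999]
shift [-0.025  1.239 -0.02 ]
jaw yaw deg -2.57 tilt [ 6.e-04  6.e-04 -1.e+00] j [0.389 0.072 1.761 0.    1.308 0.433] F [-0.2 -0.5 -0.1] [0.05 0.   0.  ] gap 0.051383938340166295 t 4.4667 tcp [0.4778 0.3174 0.3999]
```

View pics/g1.png

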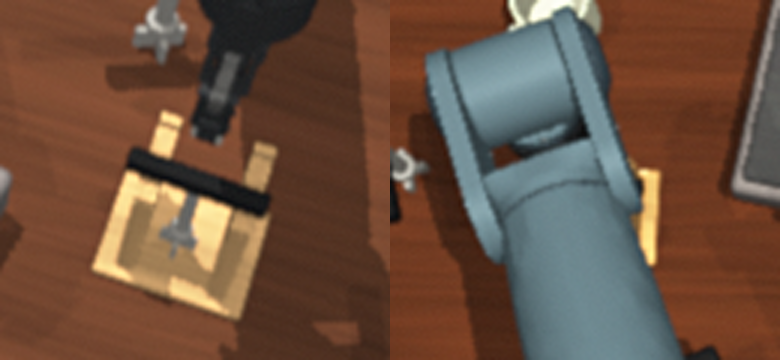

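The scene picture shows the gripper above the bar with the fingers straddling it; the top view is hidden by the arm. Descending now.

```bash
python3 -m pendant '[[-0.02,0.8,-0.02,0,0,0],[-0.02,0.8,-0.02,0,0,0],[-0.02,0.8,-0.02,0,0,0]]'
python3 - <<'E'
from h import *
need((.476,.32,.274))
s=ctrl.snapshot("scene"); u,v=map(int,proj(s,(.476,.32,.117))); c=s["image"][max(0,v-60):v+60,u-65:u+65,::-1]
cv2.imwrite("pics/g2.png",cv2.resize(c,(650,600),interpolation=cv2.INTER_CUBIC))
E
```

```text
t: 4.82
tcp_pos: [0.473, 0.3168, 0.3121]
eef_rot: [-1.201, 1.25, -1.242]
wrist_force: [-1.5, -1.0, -1.2]
finger_gap: 0.0513
shift [-0.036  0.381  0.033]
jaw yaw deg -2.66 tilt [-0.013  -0.0056 -0.9999] j [ 0.391  0.163  1.832 -0.     1.16   0.437] F [-1.5 -1.  -1.2] [-0.05  0.07  0.02] gap 0.051271799809668624 t 4.8167 tcp [0.473  0.3168 0.3121]
```

View pics/g2.png

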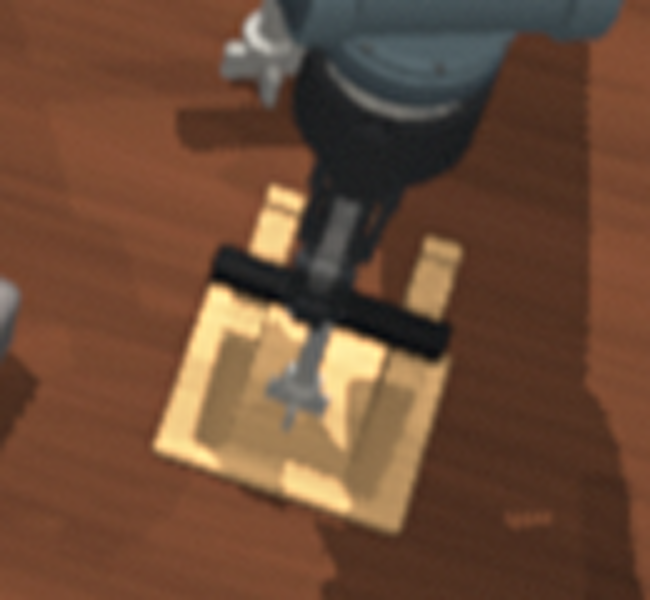

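```bash
python3 -m pendant '[[-0.03,0.22,0,0,0,0],[-0.03,0.45,0,0,0,0],[-0.03,0.45,0,0,0,0],[-0.03,0.45,0,0,0,0]]'
python3 - <<'E'
from h import *
need((.476,.32,.274))
s=ctrl.snapshot("scene"); u,v=map(int,proj(s,(.476,.32,.117))); c=s["image"][max(0,v-60):v+60,u-65:u+65,::-1]
cv2.imwrite("pics/g3.png",cv2.resize(c,(650,600),interpolation=cv2.INTER_CUBIC))
E
```

```text
t: 5.2
tcp_pos: [0.4761, 0.3216, 0.2762]
eef_rot: [-1.187, 1.242, -1.243]
wrist_force: [-0.4, -1.1, 0.6]
finger_gap: 0.051
shift [ 0.016  0.022 -0.   ]
jaw yaw deg -2.61 tilt [ 7.e-04  2.e-04 -1.e+00] j [ 0.397  0.222  1.838 -0.     1.08   0.442] F [-0.4 -1.1  0.6] [ 0.03 -0.01  0.04] gap 0.05103654680379394 t 5.2 tcp [0.4761 0.3216 0.2762]
```

View pics/g3.png

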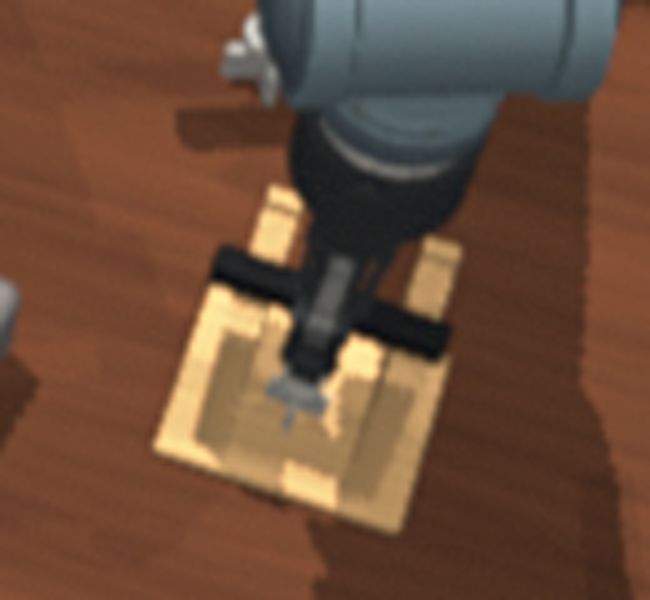

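```bash
python3 -m pendant '[[0,0.02,0,0,0,0],[0,0.02,0,0,0,0],[0,0.02,0,0,0,0],[0,0.02,0,0,0,0],[0,0.02,0,0,0,0]]' 0 80; python3 -m pendant '[[0,0,0,0,0,0],[0,0,0,0,0,0],[0,0,0,0,0,0]]';python3 -m pendant '[[0,-1,0,0,0,0],[0,-1,0,0,0,0],[0,-1,0,0,0,0],[0,-1,0,0,0,0]]'
python3 - <<'E'
from h import *
need((.476,.32,.274))
s=ctrl.snapshot("scene"); u,v=map(int,proj(s,(.476,.32,.217))); c=s["image"][max(0,v-60):v+100,u-85:u+75,::-1]
cv2.imwrite("pics/g4.png",cv2.resize(c,(600,600),interpolation=cv2.INTER_CUBIC))
E
```

```text
t: 5.67
tcp_pos: [0.476, 0.3221, 0.2744]
eef_rot: [-1.186, 1.241, -1.242]
wrist_force: [-2.9, -0.7, 6.4]
finger_gap: 0.0144
t: 5.92
tcp_pos: [0.476, 0.3222, 0.2744]
eef_rot: [-1.186, 1.241, -1.242]
wrist_force: [-1.6, -1.5, 6.1]
finger_gap: 0.0145
t: 6.25
tcp_pos: [0.4766, 0.3225, 0.3786]
eef_rot: [-1.177, 1.237, -1.243]
wrist_force: [0.7, -0.2, -0.3]
finger_gap: 0.0145
shift [ 0.03   1.046 -0.015]
jaw yaw deg -2.55 tilt [ 0.0098  0.0041 -0.9999] j [ 0.398  0.095  1.777 -0.     1.259  0.442] F [ 0.7 -0.2 -0.3] [ 0.06 -0.02 -0.03] gap 0.014451518693158756 t 6.25 tcp [0.4766 0.3225 0.3786]
```

View pics/g4.png

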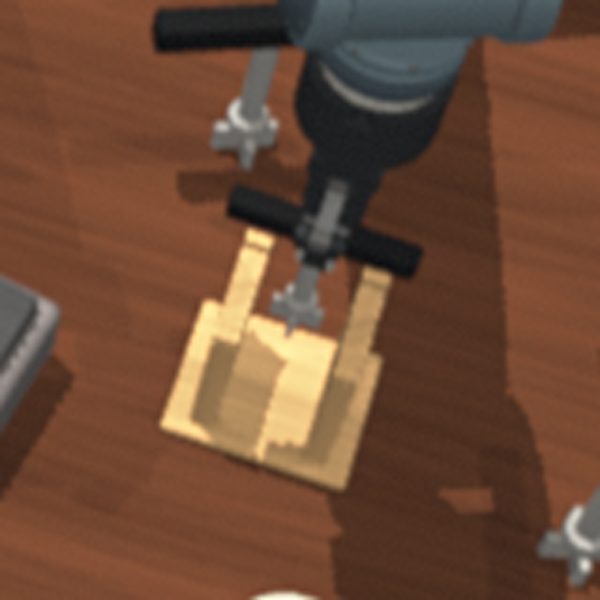

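The key came out of the stand upright and in the grip, at about (320,225) in the crop. Carrying it to screw a.

```bash
python3 -m pendant '[[0,-0.8,0,0,0,0],[0,-0.8,0,0,0,0],[0,-0.8,0,0,0,0]]'|head -2; for i in 1 2; do python3 -m pendant '[[0.75,0,0.6,0,0,0],[0.75,0,0.6,0,0,0],[0.75,0,0.6,0,0,0]]' |head -2;done; python3 -m pendant '[[0.7,0,0.5,0,-0.34,0],[0.7,0,0.5,0,-0.34,0],[0.7,0,0.5,0,-0.34,0],[0.7,0,0.5,0,-0.34,0],[0.7,0,0.5,0,-0.34,0]]'
python3 - <<'E'
from h import *
need((.6436,.0955,.36))
E
```

```text
t: 6.55
tcp_pos: [0.4763, 0.3223, 0.4589]
t: 6.8
tcp_pos: [0.5338, 0.2411, 0.4499]
t: 7.05
tcp_pos: [0.5906, 0.1628, 0.4497]
t: 7.47
tcp_pos: [0.6356, 0.0936, 0.4495]
eef_rot: [-1.405, 0.843, -0.836]
wrist_force: [0.1, 1.0, -2.6]
finger_gap: 0.0148
shift [0.024 0.894 0.082]
jaw yaw deg 28.2 tilt [-4.8e-03  5.0e-04 -1.0e+00] j [-0.03   0.196  1.533  0.     1.417 -0.522] F [ 0.1  1.  -2.6] [-0.01  0.02 -0.01] gap 0.014817425773052693 t 7.4667 tcp [0.6356 0.0936 0.4495]
```

```bash
python3 -m pendant '[[0.02,0.82,0.08,0,0,0],[0.02,0.82,0.08,0,0,0],[0.02,0.82,0.08,0,0,0],[0.02,0.82,0.08,0,0,0]]'
cat > look.py <<'E'
from h import *
import sys
name=sys.argv[1]; c=eval(sys.argv[2])
need((*c,.3404))
ims=[]
for n in("scene","top"):
    s=ctrl.snapshot(n); u,v=map(int,proj(s,(*c,.11))); w=s["image"][max(0,v-45):v+35,u-40:u+40,::-1]; ims.append(cv2.resize(w,(400,400),interpolation=cv2.INTER_CUBIC))
    print(n,"crop origin",u-40,v-45,"x5")
cv2.imwrite(f"pics/{name}.png",np.hstack(ims))
E
python3 look.py a1 '(.6436,.0955)'
```

```text
t: 7.8
tcp_pos: [0.6422, 0.0967, 0.3657]
eef_rot: [-1.407, 0.849, -0.835]
wrist_force: [-0.4, 0.6, -1.9]
finger_gap: 0.0143
shift [0.018 0.253 0.008]
jaw yaw deg 28.04 tilt [-9.9e-03  4.0e-04 -1.0e+00] j [-0.025  0.28   1.589  0.     1.282 -0.514] F [-0.4  0.6 -1.9] [0.02 0.02 0.02] gap 0.01428402087117164 t 7.8 tcp [0.6422 0.0967 0.3657]
scene crop origin 272 248 x5
top crop origin 265 142 x5
```

View pics/a1.png

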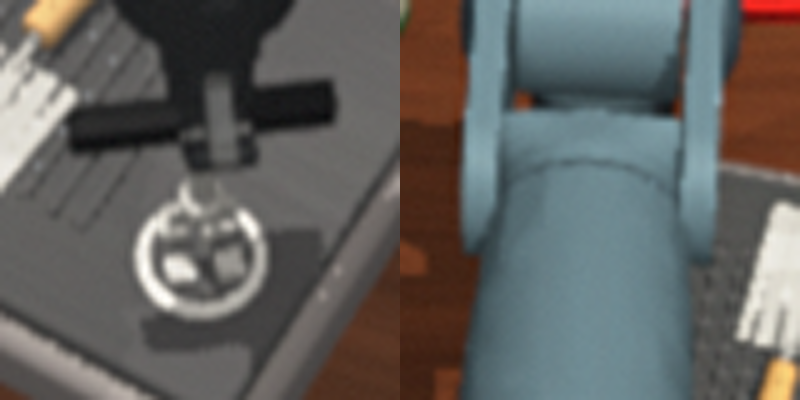

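```bash
python3 -m pendant '[[0,0,0,0,0,0],[0,0,0,0,0,0]]'|head -2
cat > ov.py <<'E'
from h import *
import sys
# args: name, seat xy, slot yaw deg, key offset from tcp axis (dx,dy) in world, 
name=sys.argv[1]; c=np.array(eval(sys.argv[2])); sy=np.radians(float(sys.argv[3])); off=np.array(eval(sys.argv[4])) if len(sys.argv)>4 else np.zeros(2)
need((*c,.3404))
o,M,p=tool(); yaw=np.arctan2(M[1,2],M[0,2]); tip=p+M[:,1]*.2524; tip[:2]+=off
print("tip",tip.round(4),"rel",(tip[:2]-c).round(4))
s=ctrl.snapshot("scene"); u0,v0=[int(x) for x in proj(s,(*c,.12))]; K=12
w=s["image"][v0-28:v0+22,u0-25:u0+25,::-1].copy()
w=cv2.resize(w,None,fx=K,fy=K,interpolation=cv2.INTER_CUBIC); w2=w.copy()
f=lambda q:tuple(int(round(t)) for t in ((np.array(proj(s,q))-[u0-25,v0-28]+.5)*K))
def pl(pts,col): cv2.polylines(w2,[np.array([f(q) for q in pts],np.int32)],True,col,1,cv2.LINE_AA)
def rt(a,pts): 
    Q=np.array([[np.cos(a),-np.sin(a)],[np.sin(a),np.cos(a)]]); return (np.array(pts)@Q.T)
# seat: studs & ring
t=np.linspace(0,2*np.pi,40)
pl([(c[0]+.029*np.cos(a),c[1]+.029*np.sin(a),.0865) for a in t],(0,255,0))
for i in range(4):
    sq=rt(sy+i*np.pi/2,[(.005,.005),(.016,.005),(.016,.016),(.005,.016)]); pl([(*(c+q),.098) for q in sq],(0,255,0))
cr=[(.002,.002),(.015,.002),(.015,-.002),(.002,-.002)]
full=[]
for i in range(4): full+=list(rt(-i*np.pi/2,[(.002,.002),(.015,.002),(.015,-.002)]))
for h,col in((0,(0,0,255)),(.016,(255,80,0))): pl([(*(tip[:2]+q),tip[2]+h) for q in rt(yaw,full)],col)
pl([(tip[0]+.01*np.cos(a),tip[1]+.01*np.sin(a),tip[2]+.016) for a in t],(255,0,255))
for sd in(-1,1):
    bar=rt(yaw,[(.008,-.055),(.008,.055)]); pl([(*(tip[:2]+q),tip[2]+.095+.009*sd) for q in bar],(0,255,255))
w=cv2.resize(w,(400,400)); w2=cv2.resize(w2,(400,400)) if 0 else w2
cv2.imwrite(f"pics/{name}.png",w2); cv2.imwrite(f"pics/{name}_raw.png",w)
E
python3 ov.py a2 '(.6436,.0955)' 28
```

```text
t: 8.07
tcp_pos: [0.644, 0.0966, 0.3737]
shift [ 0.007  0.333 -0.01 ]
jaw yaw deg 28.03 tilt [ 4.8e-03 -1.0e-04 -1.0e+00] j [-0.025  0.274  1.581  0.     1.282 -0.514] F [ 0.1 -0.5 -1.8] [-0.01  0.05 -0.  ] gap 0.014728508374541344 t 8.0667 tcp [0.644  0.0966 0.3737]
tip [0.6452 0.0965 0.1213] rel [0.0016 0.001 ]
```

View pics/a2.png

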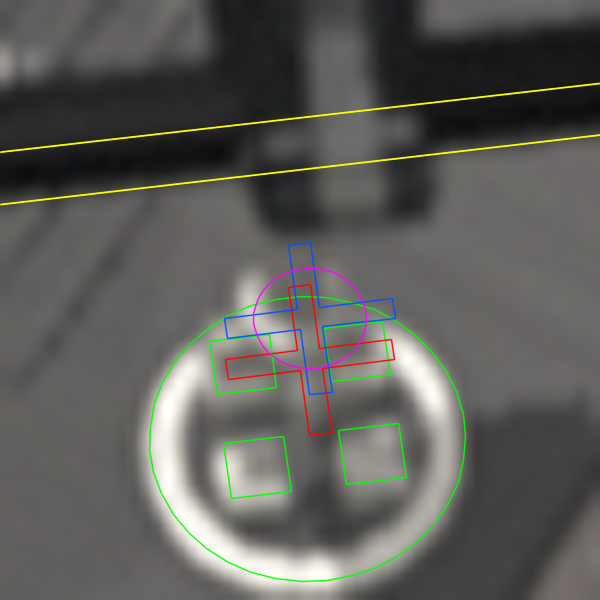

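View pics/a2_raw.png

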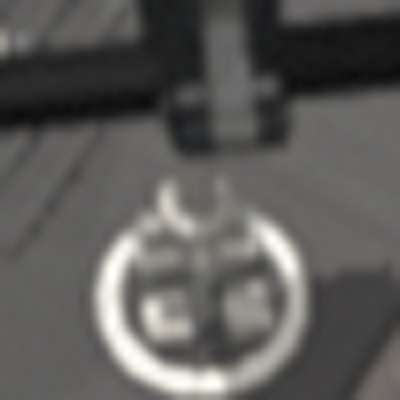

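Run:
```python
from h import *
s=ctrl.snapshot("scene")
for q in("key_tip","key_bar"): print(q,[(r["centre"],round(r["p"],2)) for r in ctrl.place_of(q,"scene")])
o,M,p=tool(); print(proj(s,p+M[:,1]*.2524),proj(s,p+M[:,1]*.1574))
u0,v0=[int(x) for x in proj(s,(.6436,.0955,.12))]
w=s["image"][v0-15:v0+21,u0-18:u0+18,::-1]; print(u0-18,v0-15)
cv2.imwrite("pics/a3.png",cv2.resize(cv2.convertScaleAbs(w,alpha=1.1),(792,792)[:2],interpolation=cv2.INTER_CUBIC)[:600])
# alternatively depth around bit
P=cloud(s); m=(np.hypot(P[...,0]-.645,P[...,1]-.096)<.03)&(P[...,2]>.105)&(P[...,2]<.2)
for lo,hi in((.12,.14),(.14,.15),(.15,.2)):
    q=P[m&(P[...,2]>lo)&(P[...,2]<hi)]; print(lo,len(q),q.mean(0).round(4) if len(q) else '',np.ptp(q,axis=0).round(3) if len(q) else '')
```

```text
key_tip [([507.5, 322.3], 0.97), ([416.5, 213.8], 0.89), ([307.8, 292.8], 0.85), ([433.8, 255.7], 0.33)]
key_bar [([425.0, 183.5], 0.96), ([524.9, 295.9], 0.86), ([312.5, 272.7], 0.78)]
[np.float64(312.4927542644633), np.float64(291.34436046842416)] [np.float64(312.60998686525704), np.float64(269.75049578552375)]
294 275
0.12 53 [0.6521 0.0956 0.1302] [0.024 0.027 0.019]
0.14 40 [0.6515 0.0956 0.1444] [0.018 0.019 0.009]
0.15 32 [0.6522 0.0963 0.1643] [0.008 0.009 0.027]
```

View pics/a3.png

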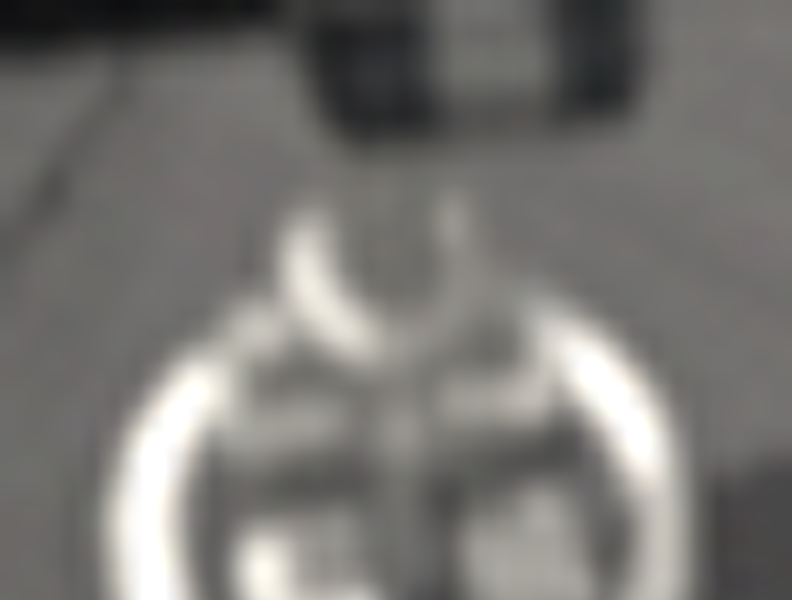

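```bash
python3 -m pendant '[[-0.006,0.2,0.003,0,0,0],[-0.006,0.2,0.003,0,0,0],[-0.006,0.2,0.003,0,0,0]]'; python3 -m pendant '[[0,0,0,0,0,0],[0,0,0,0,0,0]]';python3 -m pendant '[[0,0.04,0,0,0,0],[0,0.04,0,0,0,0]]'; python3 -m pendant '[[0,0.04,0,0,0,0],[0,0.04,0,0,0,0]]'; python3 ov.py a4 '(.6440,.0955)' 28 '(.001,-.0017)'
```

```text
t: 8.52
tcp_pos: [0.643, 0.0972, 0.3496]
eef_rot: [-1.403, 0.844, -0.84]
wrist_force: [-0.3, 0.3, -2.4]
finger_gap: 0.0146
t: 8.68
tcp_pos: [0.6437, 0.0972, 0.3517]
eef_rot: [-1.401, 0.841, -0.843]
wrist_force: [-0.7, -0.2, -1.8]
finger_gap: 0.0145
t: 8.85
tcp_pos: [0.6434, 0.0972, 0.3466]
eef_rot: [-1.402, 0.842, -0.842]
wrist_force: [-0.3, 0.7, -3.1]
finger_gap: 0.0146
t: 9.02
tcp_pos: [0.6432, 0.0972, 0.3419]
eef_rot: [-1.402, 0.843, -0.841]
wrist_force: [-0.3, -0.8, -2.2]
finger_gap: 0.0143
shift [ 0.018  0.015 -0.001]
jaw yaw deg 28.03 tilt [-0.0011  0.     -1.    ] j [-0.024  0.305  1.604  0.     1.234 -0.513] F [-0.3 -0.8 -2.2] [ 0.06 -0.02  0.01] gap 0.014343525816873108 t 9.0167 tcp [0.6432 0.0972 0.3419]
tip [0.6439 0.0955 0.0895] rel [-0.0001 -0.    ]
```

View pics/a4.png

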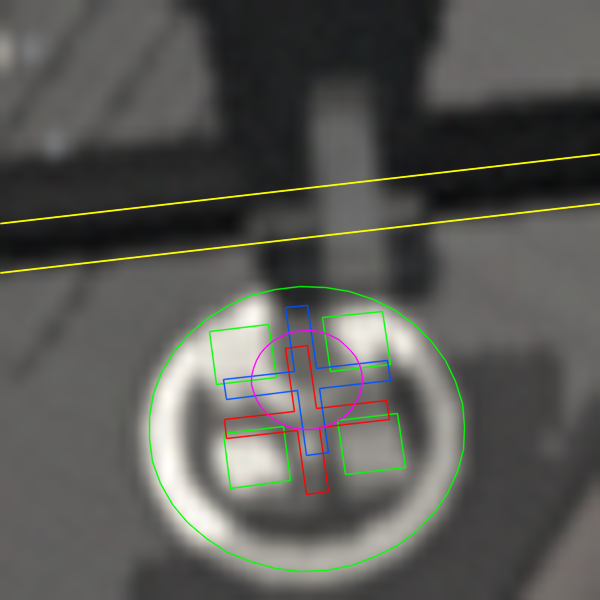

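The bit has dropped into screw a's slots without force: the tip is at about 89.5 mm, level with the slot floor. Turning clockwise now.

```bash
cat > st.py <<'E'
from h import *
need((.644,.0955,.3404))
E
python3 -m pendant '[[0.001,0.01,0.003,0,0.1,0],[0.002,0.01,0.006,0,0.2,0],[0.003,0.01,0.009,0,0.3,0],[0.004,0.01,0.0115,0,0.39,0],[0.004,0.01,0.0115,0,0.39,0]]'; python3 st.py;python3 -m pendant '[[0.001,0,0.003,0,0.1,0],[0.002,0,0.006,0,0.2,0],[0.003,0,0.009,0,0.3,0],[0.004,0,0.0115,0,0.39,0],[0.004,0,0.0115,0,0.39,0]]';python3 st.py
```

```text
t: 9.48
tcp_pos: [0.644, 0.0974, 0.3413]
eef_rot: [-1.149, 1.306, -1.302]
wrist_force: [-3.5, -1.4, -1.1]
finger_gap: 0.0146
shift [0.019 0.009 0.002]
jaw yaw deg -7.35 tilt [-4.3e-03 -5.0e-04 -1.0e+00] j [-2.400e-02  3.080e-01  1.601e+00 -1.000e-03  1.236e+00  1.050e-01] F [-3.5 -1.4 -1.1] [-0.09  0.98  0.24] gap 0.01459937493195923 t 9.4833 tcp [0.644  0.0974 0.3413]
t: 9.9
tcp_pos: [0.645, 0.097, 0.3413]
eef_rot: [-0.767, 1.734, -1.73]
wrist_force: [-4.9, 0.1, 0.3]
finger_gap: 0.0145
shift [0.018 0.009 0.003]
jaw yaw deg -42.45 tilt [-4.9e-03 -1.0e-04 -1.0e+00] j [-0.024  0.31   1.599 -0.     1.238  0.717] F [-4.9  0.1  0.3] [0.09 1.16 0.22] gap 0.014520976884546217 t 9.9 tcp [0.645  0.097  0.3413]
```

```bash
python3 -m pendant '[[0.001,0,0.003,0,0.1,0],[0.002,0,0.006,0,0.18,0],[0.002,0,0.006,0,0.18,0]]'|tail -2; python3 st.py;python3 -m pendant '[[0.001,0,0.003,0,0.1,0],[0.002,0,0.004,0,0.12,0],[0.002,0,0.004,0,0.12,0]]'|tail -2;python3 st.py;python3 -m pendant '[[0.001,0,0.003,0,0.1,0],[0.002,0,0.004,0,0.12,0],[0.002,0,0.004,0,0.12,0]]'|tail -2;python3 st.py
```

```text
wrist_force: [-4.7, 0.9, -0.2]
finger_gap: 0.0145
shift [0.016 0.009 0.002]
jaw yaw deg -58.59 tilt [-5.e-03  4.e-04 -1.e+00] j [-0.025  0.311  1.598  0.     1.238  0.997] F [-4.7  0.9 -0.2] [0.17 1.14 0.2 ] gap 0.014477229436345428 t 10.15 tcp [0.6453 0.0965 0.3413]
wrist_force: [-5.0, 0.3, -0.5]
finger_gap: 0.0145
shift [0.016 0.01  0.003]
jaw yaw deg -68.93 tilt [-3.7e-03 -6.0e-04 -1.0e+00] j [-2.500e-02  3.110e-01  1.598e+00 -1.000e-03  1.237e+00  1.178e+00] F [-5.   0.3 -0.5] [0.24 1.04 1.67] gap 0.014542188529671823 t 10.4 tcp [0.6454 0.0963 0.3414]
wrist_force: [-1.1, 3.3, -3.0]
finger_gap: 0.0147
shift [0.021 0.013 0.005]
jaw yaw deg -79.55 tilt [ 6.e-04  3.e-04 -1.e+00] j [-0.025  0.311  1.597  0.     1.233  1.363] F [-1.1  3.3 -3. ] [0.85 0.   2.76] gap 0.014738718499784611 t 10.65 tcp [0.646  0.0963 0.3417]
```

The moment about the key jumped from 0.2 to 2.8 N m, so screw a is at its stop. I'll relax the torque and look.

```bash
python3 -m pendant '[[0,0,-0.003,0,-0.08,0],[0,0,-0.005,0,-0.13,0],[0,0,-0.005,0,-0.13,0]]'|tail -2; python3 st.py; python3 ov.py a5 '(.6445,.0955)' -66 '(-.0018,-.0007)'
```

```text
wrist_force: [3.8, 3.8, -5.4]
finger_gap: 0.0144
shift [0.025 0.011 0.   ]
jaw yaw deg -68.03 tilt [ 0.0027  0.0017 -1.    ] j [-0.025  0.311  1.597  0.002  1.231  1.162] F [ 3.8  3.8 -5.4] [ 0.99 -0.76  1.43] gap 0.014361931211563081 t 10.9 tcp [0.6463 0.0965 0.3416]
shift [0.02  0.011 0.002]
jaw yaw deg -68.03 tilt [ 0.0027  0.0017 -1.    ] j [-0.025  0.311  1.597  0.002  1.231  1.162] F [ 3.8  3.8 -5.4] [ 0.99 -0.76  1.43] gap 0.014361931211563081 t 10.9 tcp [0.6463 0.0965 0.3416]
tip [0.6452 0.0962 0.0892] rel [0.0007 0.0007]
```

View pics/a5.png

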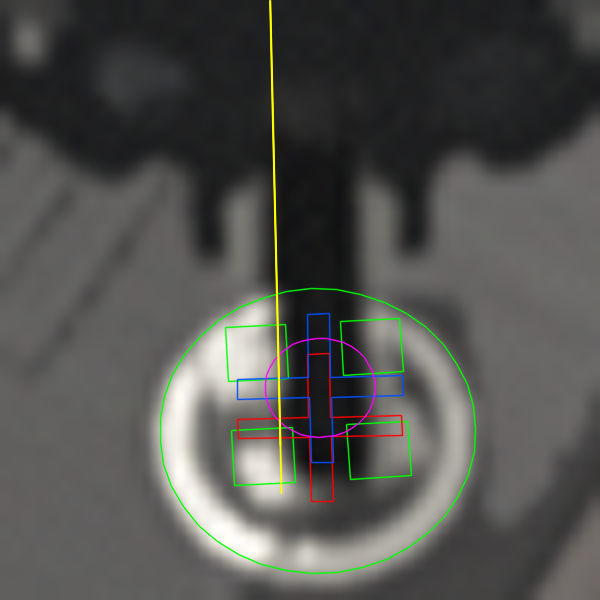

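```bash
python3 -m pendant '[[0,0,-0.003,0,-0.05,0],[0,0,-0.003,0,-0.06,0],[0,0,-0.003,0,-0.06,0]]'|tail -2; python3 st.py; python3 -m pendant '[[0,0,0,0,-0.04,0],[0,0,0,0,-0.05,0],[0,0,0,0,-0.05,0]]'|tail -2; python3 st.py
```

```text
wrist_force: [4.1, 4.2, -5.8]
finger_gap: 0.0144
shift [ 0.024  0.013 -0.002]
jaw yaw deg -63.07 tilt [ 0.0028  0.0027 -1.    ] j [-0.025  0.311  1.597  0.003  1.231  1.074] F [ 4.1  4.2 -5.8] [ 1.13 -0.94  0.18] gap 0.014384318040260847 t 11.2 tcp [0.6463 0.0964 0.3417]
wrist_force: [2.6, 4.7, -3.8]
finger_gap: 0.0147
shift [ 0.022  0.015 -0.004]
jaw yaw deg -58.56 tilt [ 0.0014  0.0019 -1.    ] j [-0.025  0.311  1.597  0.002  1.233  0.996] F [ 2.6  4.7 -3.8] [ 1.2  -0.64  0.09] gap 0.014740101509046494 t 11.45 tcp [0.6461 0.0963 0.3419]
```

```bash
python3 -m pendant '[[0,0,0,0,-0.07,0],[0,0,0,0,-0.07,0]]'|tail -2; python3 st.py; python3 -m pendant '[[0,-0.1,0,0,0,0],[0,-0.25,0,0,0,0],[0,-0.5,0,0,0,0],[0,-0.9,0,0,0,0],[0,-0.9,0,0,0,0]]'; python3 st.py; python3 ov.py a6 '(.6445,.0955)' -54 '(-.0018,-.0007)'
```

```text
wrist_force: [1.6, 2.1, -1.8]
finger_gap: 0.0144
shift [ 0.018  0.016 -0.008]
jaw yaw deg -52.13 tilt [ 5.e-04  1.e-04 -1.e+00] j [-0.026  0.31   1.597  0.     1.234  0.884] F [ 1.6  2.1 -1.8] [ 0.74 -0.36  0.03] gap 0.014382822932345165 t 11.6167 tcp [0.646 0.096 0.342]
t: 12.03
tcp_pos: [0.647, 0.0955, 0.442]
eef_rot: [-0.615, 1.832, -1.845]
wrist_force: [0.9, -0.3, 1.2]
finger_gap: 0.0147
shift [ 0.034  1.016 -0.029]
jaw yaw deg -52.3 tilt [ 0.0141 -0.0024 -0.9999] j [-0.026  0.224  1.514 -0.002  1.389  0.887] F [ 0.9 -0.3  1.2] [-0.02 -0.15 -0.  ] gap 0.014696864875018699 t 12.0333 tcp [0.647  0.0955 0.442 ]
shift [ 0.03   1.016 -0.026]
jaw yaw deg -52.3 tilt [ 0.0141 -0.0024 -0.9999] j [-0.026  0.224  1.514 -0.002  1.389  0.887] F [ 0.9 -0.3  1.2] [-0.02 -0.15 -0.  ] gap 0.014696864875018699 t 12.0333 tcp [0.647  0.0955 0.442 ]
tip [0.6487 0.0942 0.1897] rel [ 0.0042 -0.0013]
```

View pics/a6.png

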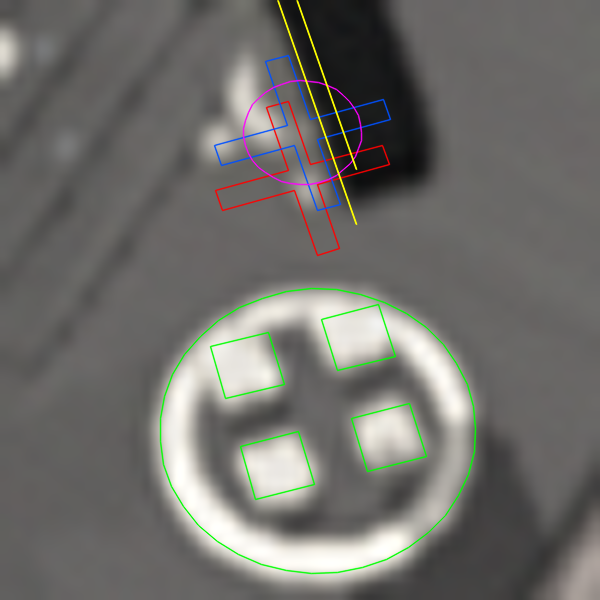

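```bash
python3 -m pendant '[[0.9,-0.1,0.28,0,-0.39,0],[0.9,-0.1,0.28,0,-0.39,0],[0.9,-0.1,0.28,0,-0.39,0],[0.9,-0.1,0.28,0,-0.39,0],[0.9,-0.1,0.28,0,-0.39,0]]'|head -2
python3 -m pendant '[[0,0,0,0,-0.39,0],[0,0,0,0,-0.39,0],[0,0,0,0,-0.39,0],[0,0,0,0,-0.39,0],[0,0,0,0,-0.39,0]]'|head -2
python3 - <<'E'
from h import *
need((.504,-.1109,.44))
E
```

```text
t: 12.5
tcp_pos: [0.5912, 0.0173, 0.4412]
t: 12.92
tcp_pos: [0.5917, 0.0182, 0.4408]
shift [ 0.951  0.012 -1.237]
jaw yaw deg 18.29 tilt [-0.0027 -0.0012 -1.    ] j [-0.16   0.083  1.674 -0.002  1.387 -0.479] F [-0.2 -0.4 -2.3] [ 0.01  0.02 -0.02] gap 0.014413530452370388 t 12.9167 tcp [0.5917 0.0182 0.4408]
```

```bash
python3 -m pendant '[[0.7,0,-0.9,0,0,0],[0.7,0,-0.9,0,0,0],[0.7,0,-0.9,0,0,0],[0.7,0,-0.9,0,0,0]]'|head -2
python3 -m pendant '[[0.25,0.3,-0.34,0,-0.108,0],[0.25,0.3,-0.34,0,-0.108,0],[0.25,0.3,-0.34,0,-0.108,0],[0.25,0.3,-0.34,0,-0.108,0]]'|head -2
python3 -m pendant '[[0,0,0,0,0,0],[0,0,0,0,0,0]]'|head -2
python3 - <<'E'
from h import *
need((.504,-.1109,.374))
E
python3 ov.py b1 '(.5049,-.1127)' 28 '(.001,-.0017)'
```

```text
t: 13.25
tcp_pos: [0.5259, -0.0793, 0.4408]
t: 13.58
tcp_pos: [0.5035, -0.1103, 0.411]
t: 13.75
tcp_pos: [0.5043, -0.1097, 0.4126]
shift [ 0.009  0.386 -0.009]
jaw yaw deg 27.83 tilt [ 1.3e-03 -6.0e-04 -1.0e+00] j [-0.434 -0.08   1.889 -0.     1.331 -0.92 ] F [-0.1  0.9 -0.7] [0.02 0.01 0.06] gap 0.01451911037759033 t 13.75 tcp [ 0.5043 -0.1097  0.4126]
shift [ 0.029  0.722 -0.01 ]
jaw yaw deg 27.83 tilt [ 1.3e-03 -6.0e-04 -1.0e+00] j [-0.434 -0.08   1.889 -0.     1.331 -0.92 ] F [-0.1  0.9 -0.7] [0.02 0.01 0.06] gap 0.01451911037759033 t 13.75 tcp [ 0.5043 -0.1097  0.4126]
tip [ 0.5057 -0.1115  0.1602] rel [0.0008 0.0012]
```

View pics/b1.png

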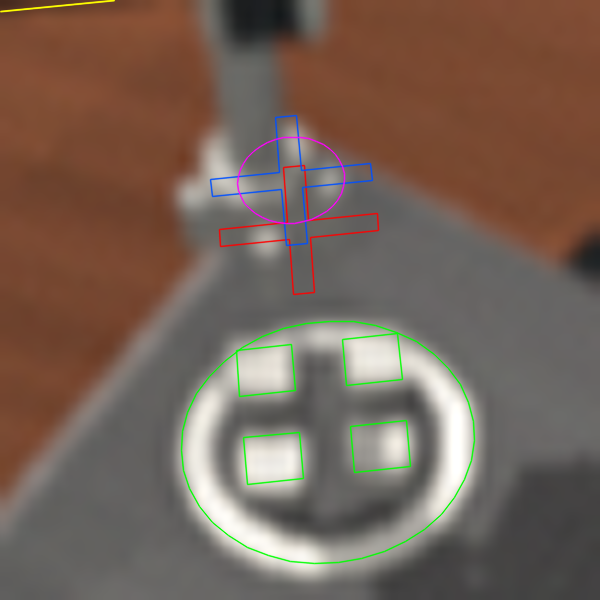

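Run:
```python
from h import *
s=ctrl.snapshot("scene"); o,M,p=tool()
u0,v0=[int(x) for x in proj(s,p+M[:,1]*.2)]
w=s["image"][v0-40:v0+35,u0-40:u0+40,::-1]; print(u0-40,v0-40)
cv2.imwrite("pics/b2.png",cv2.resize(w,(800,750),interpolation=cv2.INTER_CUBIC)[100:700])
for f in(.1574,.2524): print(proj(s,p+M[:,1]*f))
P=cloud(s); L=(P-p)@M   # tool coords
box=(abs(L[...,0])<.07)&(abs(L[...,2])<.03)
for lo,hi in((.148,.168),(.18,.19),(.19,.2),(.2,.21),(.21,.22),(.222,.235),(.236,.256)):
    q=L[box&(L[...,1]>lo)&(L[...,1]<hi)]
    if len(q): print(lo,len(q),q.mean(0).round(4),q.min(0).round(4),q.max(0).round(4))
# bar slope
q=L[(abs(L[...,2])<.012)&(abs(L[...,1]-.153)<.02)&(abs(L[...,0])<.06)&(abs(L[...,0])>.02)]
print(np.polyfit(q[:,0],q[:,1],1),q[:,0].min(),q[:,0].max())
print([(r["centre"],round(r["p"],2)) for r in ctrl.place_of("key_tip","scene")],[(r["centre"],round(r["p"],2)) for r in ctrl.place_of("key_bar","scene")])
```

```text
207 149
[np.float64(245.45757431609553), np.float64(177.66090328753333)]
[np.float64(249.28947755278273), np.float64(203.48497534564262)]
0.148 397 [0.0051 0.1554 0.007 ] [-0.0487  0.148  -0.008 ] [0.0613 0.1679 0.0249]
0.18 5 [0.0082 0.1882 0.0068] [0.0042 0.1859 0.0049] [0.011  0.1894 0.0081]
0.19 13 [0.0064 0.1951 0.006 ] [0.0022 0.1911 0.0034] [0.0114 0.1988 0.0075]
0.2 15 [0.0075 0.2049 0.006 ] [0.0013 0.2002 0.0025] [0.0126 0.2088 0.01  ]
0.21 16 [0.0075 0.2152 0.0057] [0.0018 0.212  0.0021] [0.0134 0.2189 0.0089]
0.222 44 [0.0076 0.229  0.0054] [-0.0012  0.2227 -0.0064] [0.0173 0.2344 0.0142]
0.236 53 [0.0087 0.245  0.005 ] [-0.0066  0.2364 -0.0011] [0.0234 0.2554 0.0175]
[-0.02667558  0.15492754] -0.04872366736568761 0.059976906409681945
[([505.7, 321.9], 0.66), ([418.8, 215.2], 0.62), ([245.8, 204.4], 0.57)] [([425.8, 183.8], 0.8), ([522.3, 297.8], 0.77), ([245.9, 177.8], 0.76)]
```

View pics/b2.png

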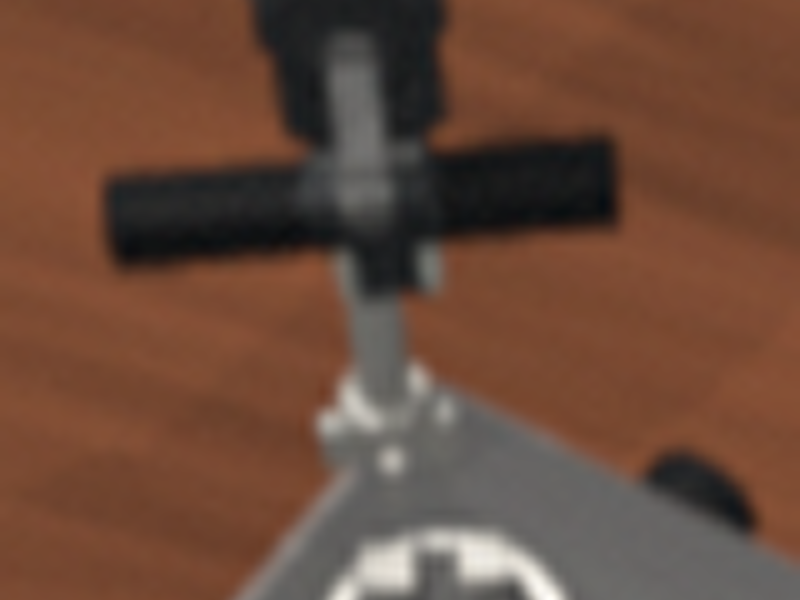

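The close view shows the key has slid about 6 mm along its bar in the grip and leans about 0.025 rad, probably from when it hit the stop. The tip now sits ~8.5 mm along tool x. I'll shift to compensate and check with the overlay.

```bash
python3 -m pendant '[[-0.055,0.3,-0.02,0,0,0],[-0.055,0.3,-0.02,0,0,0],[-0.055,0.3,-0.02,0,0,0],[-0.055,0.3,-0.02,0,0,0]]'|head -2
python3 -m pendant '[[0,0.05,0,0,0,0],[0,0.05,0,0,0,0],[0,0.05,0,0,0,0]]'|head -2
python3 ov.py b3 '(.5049,-.1127)' 28 '(.0049,-.007)'
python3 - <<'E'
from h import *
s=ctrl.snapshot("scene"); o,M,p=tool()
P=cloud(s); L=(P-p)@M; box=(abs(L[...,0])<.04)&(abs(L[...,2])<.03)
for lo,hi in((.18,.19),(.19,.2),(.2,.21),(.21,.22),(.222,.235),(.236,.25)):
    q=L[box&(L[...,1]>lo)&(L[...,1]<hi)]
    if len(q): print(lo,len(q),q.mean(0).round(4),q.min(0).round(4),q.max(0).round(4))
E
```

```text
t: 14.28
tcp_pos: [0.4997, -0.1062, 0.3824]
t: 14.53
tcp_pos: [0.4996, -0.1063, 0.3771]
shift [0.081 0.367 0.017]
jaw yaw deg 27.85 tilt [ 5.e-04 -2.e-04 -1.e+00] j [-0.432 -0.058  1.935 -0.     1.264 -0.918] F [ 0.9 -0.3 -2.3] [ 0.03  0.03 -0.  ] gap 0.01447377114741905 t 14.5333 tcp [ 0.4996 -0.1063  0.3771]
tip [ 0.5046 -0.1134  0.1247] rel [-0.0003 -0.0007]
0.18 2 [0.007  0.1851 0.0105] [0.0059 0.1838 0.0097] [0.008  0.1863 0.0113]
0.19 11 [0.0074 0.1953 0.0057] [0.0018 0.1917 0.0033] [0.0128 0.1991 0.0078]
0.2 15 [0.0063 0.2039 0.0059] [0.0024 0.2005 0.0019] [0.0119 0.2099 0.0097]
0.21 12 [0.0093 0.2148 0.006 ] [0.0037 0.2109 0.004 ] [0.0129 0.2192 0.0106]
0.222 39 [0.0078 0.229  0.006 ] [-2.000e-04  2.224e-01 -4.400e-03] [0.0166 0.2345 0.0125]
0.236 42 [0.0084 0.2429 0.0057] [-0.0061  0.236  -0.0036] [0.0223 0.2496 0.0199]
```

View pics/b3.png

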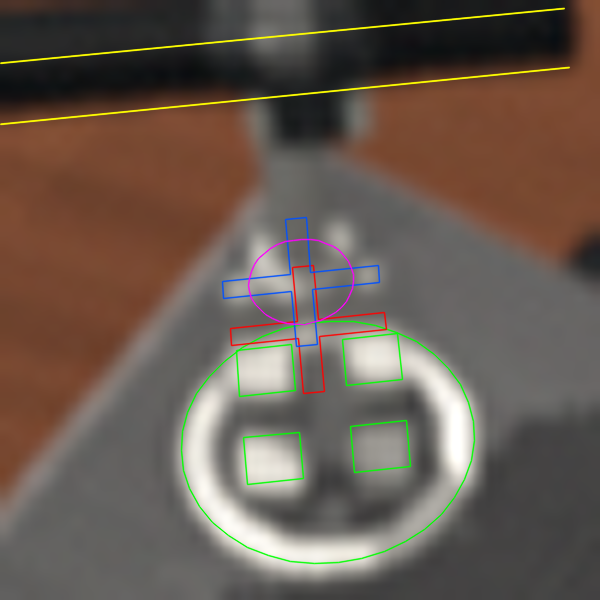

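View pics/b3_raw.png

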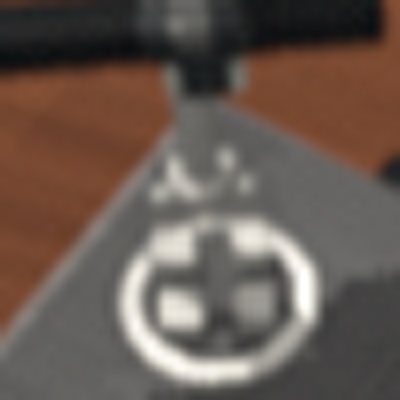

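The overlay matches: the blade ends are centred at (301,282) over the slots. Descending.

```bash
python3 -m pendant '[[-0.004,0.23,0.005,0,0,0],[-0.004,0.23,0.005,0,0,0],[-0.004,0.23,0.005,0,0,0]]'|head -4
python3 -m pendant '[[0,0.03,0,0,0,0],[0,0.04,0,0,0,0],[0,0.04,0,0,0,0]]'|head -4
python3 -m pendant '[[0,0.03,0,0,0,0],[0,0.04,0,0,0,0],[0,0.04,0,0,0,0]]'|head -4
python3 -m pendant '[[0,0.03,0,0,0,0],[0,0.04,0,0,0,0],[0,0.04,0,0,0,0]]'|head -4
python3 ov.py b4 '(.5049,-.1127)' 28 '(.0049,-.007)'
```

```text
t: 14.88
tcp_pos: [0.4993, -0.1054, 0.3528]
eef_rot: [-1.401, 0.847, -0.842]
wrist_force: [0.4, 0.4, -2.0]
t: 15.13
tcp_pos: [0.4998, -0.1057, 0.3502]
eef_rot: [-1.401, 0.844, -0.845]
wrist_force: [-0.7, 0.1, -1.0]
t: 15.38
tcp_pos: [0.4996, -0.1056, 0.3455]
eef_rot: [-1.401, 0.845, -0.844]
wrist_force: [0.5, -0.8, -1.9]
t: 15.63
tcp_pos: [0.4996, -0.1056, 0.3412]
eef_rot: [-1.401, 0.845, -0.843]
wrist_force: [-0.1, 0.6, -2.1]
shift [0.088 0.008 0.014]
jaw yaw deg 27.85 tilt [-7.e-04  3.e-04 -1.e+00] j [-0.431 -0.015  1.963 -0.     1.194 -0.917] F [-0.1  0.6 -2.1] [0.03 0.01 0.02] gap 0.01472849616546552 t 15.6333 tcp [ 0.4996 -0.1056  0.3412]
tip [ 0.5043 -0.1125  0.0888] rel [-0.0006  0.0002]
```

View pics/b4.png

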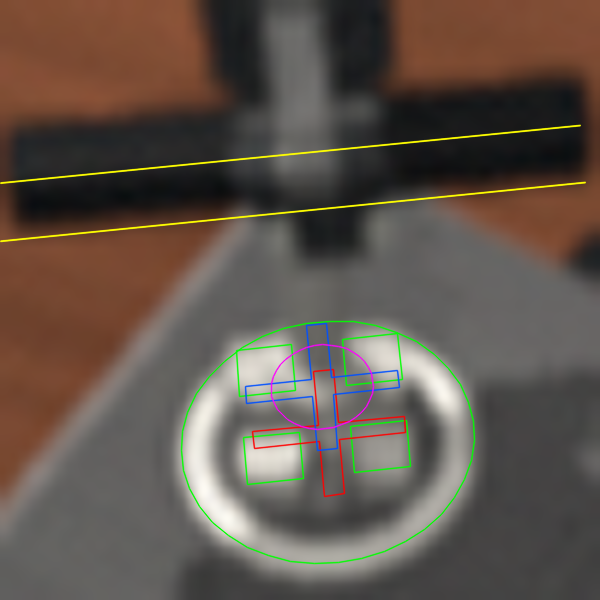

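```bash
python3 -m pendant '[[-0.001,0,0.01,0,0.078,0],[0,0,0.021,0,0.156,0],[0.002,0,0.031,0,0.234,0],[0.005,0,0.041,0,0.312,0],[0.01,0,0.051,0,0.39,0]]'|head -1; python3 st.py
python3 -m pendant '[[-0.001,0,0.01,0,0.078,0],[0,0,0.021,0,0.156,0],[0.002,0,0.031,0,0.234,0],[0.005,0,0.041,0,0.312,0],[0.01,0,0.051,0,0.39,0]]'|head -1; python3 st.py
```

```text
t: 16.1
shift [-2.166  0.006  1.121]
jaw yaw deg -7.52 tilt [-0.0013 -0.0024 -1.    ] j [-0.424 -0.004  1.951 -0.003  1.194 -0.292] F [-2.  -4.2 -1.9] [-0.73  0.43  0.27] gap 0.014650036875958606 t 16.1 tcp [ 0.5046 -0.1045  0.3417]
t: 16.52
shift [-2.399e+00  1.000e-03 -3.740e-01]
jaw yaw deg -42.6 tilt [-0.0037 -0.0029 -1.    ] j [-0.423  0.008  1.939 -0.004  1.196  0.322] F [-4.5 -4.5 -0.2] [-0.92  1.09  0.25] gap 0.014135452951178283 t 16.5167 tcp [ 0.5092 -0.1064  0.3416]
```

```bash
python3 -m pendant '[[0,0,0.01,0,0.078,0],[0,0,0.015,0,0.117,0],[0,0,0.015,0,0.117,0]]'|head -1; python3 st.py
python3 -m pendant '[[0,0,0.01,0,0.078,0],[0,0,0.01,0,0.078,0]]'|head -1; python3 st.py
```

```text
t: 16.77
shift [-2.291  0.    -0.813]
jaw yaw deg -52.94 tilt [-0.0044 -0.0025 -1.    ] j [-0.425  0.012  1.936 -0.004  1.197  0.501] F [-5.1 -3.7 -0.9] [-0.86  1.18  0.18] gap 0.01479594871687108 t 16.7667 tcp [ 0.5102 -0.1074  0.3415]
t: 16.93
shift [-2.172 -0.    -1.099]
jaw yaw deg -60.05 tilt [-0.0047 -0.0025 -1.    ] j [-0.426  0.013  1.934 -0.005  1.197  0.624] F [-4.6 -3.1 -0.3] [-0.81  1.21  0.12] gap 0.01457448290519343 t 16.9333 tcp [ 0.5107 -0.1082  0.3415]
```

```bash
python3 -m pendant '[[0,0,0.01,0,0.078,0],[0,0,0.01,0,0.078,0]]'|head -1; python3 st.py
python3 -m pendant '[[0,0,0.005,0,0.04,0],[0,0,0.005,0,0.04,0]]'|head -1; python3 st.py
```

```text
t: 17.1
shift [-2.020e+00 -1.000e-03 -1.367e+00]
jaw yaw deg -67.07 tilt [-0.0051 -0.0023 -1.    ] j [-0.427  0.015  1.933 -0.005  1.197  0.746] F [-6.4 -3.6  0.9] [-0.75  1.38  0.14] gap 0.014821280533790619 t 17.1 tcp [ 0.5112 -0.1091  0.3415]
t: 17.27
shift [-1.934e+00 -1.000e-03 -1.491e+00]
jaw yaw deg -70.56 tilt [-0.0053 -0.0023 -1.    ] j [-0.427  0.016  1.932 -0.005  1.198  0.806] F [-5.5 -4.7  1.2] [-0.74  1.42  0.19] gap 0.014701152392816448 t 17.2667 tcp [ 0.5113 -0.1095  0.3415]
```

```bash
python3 -m pendant '[[0.01,0,0.01,0,0.07,0],[0.01,0,0.01,0,0.07,0]]'|head -1; python3 st.py
python3 -m pendant '[[0,0,0.007,0,0.05,0],[0,0,0.007,0,0.05,0]]'|head -1; python3 st.py
python3 -m pendant '[[0,0,0.007,0,0.05,0],[0,0,0.007,0,0.05,0]]'|head -1; python3 st.py
```

```text
t: 17.43
shift [-1.763  0.003 -1.708]
jaw yaw deg -76.96 tilt [-0.0041 -0.0015 -1.    ] j [-0.43   0.015  1.933 -0.003  1.197  0.915] F [-3.6 -3.3 -0. ] [-0.6   1.09  0.12] gap 0.014266406605319954 t 17.4333 tcp [ 0.5108 -0.1106  0.3415]
t: 17.6
shift [-1.624  0.003 -1.845]
jaw yaw deg -81.4 tilt [-0.0044 -0.0013 -1.    ] j [-0.431  0.016  1.932 -0.003  1.197  0.991] F [-5.  -2.3 -0.1] [-0.52  1.22  0.09] gap 0.014268553229877913 t 17.6 tcp [ 0.511  -0.1112  0.3415]
t: 17.77
shift [-1.474  0.003 -1.973]
jaw yaw deg -85.9 tilt [-0.0046 -0.0011 -1.    ] j [-0.432  0.016  1.932 -0.003  1.198  1.068] F [-4.7 -1.8  1.7] [-0.43  1.27  0.11] gap 0.01425802355227341 t 17.7667 tcp [ 0.511  -0.1119  0.3415]
```

```bash
python3 ov.py b5 '(.5049,-.1127)' -75 '(-.0084,-.0003)'
```

```text
shift [0.062 0.011 0.004]
jaw yaw deg -85.9 tilt [-0.0046 -0.0011 -1.    ] j [-0.432  0.016  1.932 -0.003  1.198  1.068] F [-4.7 -1.8  1.7] [-0.43  1.27  0.11] gap 0.01425802355227341 t 17.7667 tcp [ 0.511  -0.1119  0.3415]
tip [ 0.5015 -0.1125  0.0891] rel [-0.0034  0.0002]
```

View pics/b5.png

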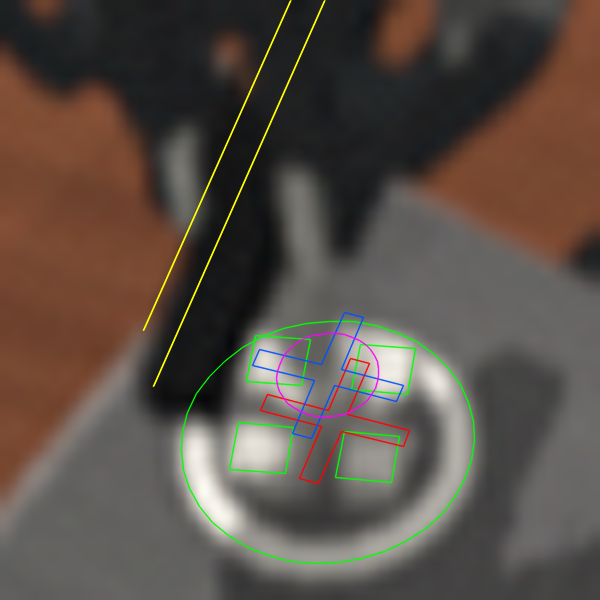

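```bash
for i in 1 2 3; do python3 -m pendant '[[0.004,0,0.007,0,0.05,0],[0.004,0,0.007,0,0.05,0]]'|head -1; python3 st.py|tail -1; done
```

```text
t: 17.98
jaw yaw deg -90.35 tilt [-3.7e-03 -8.0e-04 -1.0e+00] j [-0.433  0.016  1.932 -0.002  1.197  1.144] F [-5.4 -2.   0.1] [-0.38  1.25  0.2 ] gap 0.01434640326141978 t 17.9833 tcp [ 0.5108 -0.1125  0.3416]
t: 18.15
jaw yaw deg -94.64 tilt [-0.0029 -0.001  -1.    ] j [-0.435  0.015  1.933 -0.002  1.196  1.218] F [-3.9 -1.7  0.9] [-0.37  1.22  1.  ] gap 0.01460449026581272 t 18.15 tcp [ 0.5105 -0.113   0.3416]
t: 18.32
jaw yaw deg -98.95 tilt [-0.0021 -0.0012 -1.    ] j [-0.436  0.014  1.933 -0.002  1.195  1.292] F [-4.2 -0.6  0.4] [-0.23  1.1   2.01] gap 0.015152449725584534 t 18.3167 tcp [ 0.5102 -0.1135  0.3416]
```

Moment rises to 2.0 N m, so screw b is at its stop too (about 1.9 rad turned). Holding briefly, then easing back to mid-play and lifting.

```bash
python3 -m pendant '[[0,0,0,0,0,0],[0,0,0,0,0,0]]'|tail -2
python3 -m pendant '[[0,0,-0.01,0,-0.07,0],[0.004,0,-0.02,0,-0.14,0],[0.008,0,-0.028,0,-0.2,0],[0.008,0,-0.028,0,-0.2,0]]'|head -1; python3 st.py|tail -1;  python3 -m pendant '[[0,-0.1,0,0,0,0],[0,-0.25,0,0,0,0],[0,-0.5,0,0,0,0],[0,-0.9,0,0,0,0],[0,-0.9,0,0,0,0]]'|head -2; python3 -m pendant '[[0,0,0,0,0,0],[0,0,0,0,0,0]]'|head -2; python3 ov.py b6 '(.5049,-.1127)' -80 '(-.0084,-.0003)'
python3 - <<'E'
from h import *
s=ctrl.snapshot("scene"); o,M,p=tool()
cv2.imwrite("pics/b7.png",s["image"][:,:,::-1])
P=cloud(s); L=(P-p)@M; box=(abs(L[...,0])<.04)&(abs(L[...,2])<.03)
for lo,hi in((.18,.19),(.19,.2),(.2,.21),(.21,.22),(.222,.235),(.236,.25)):
    q=L[box&(L[...,1]>lo)&(L[...,1]<hi)]
    if len(q): print(lo,len(q),q.mean(0).round(4),q.min(0).round(4),q.max(0).round(4))
E
```

```text
wrist_force: [-5.1, -0.8, 0.4]
finger_gap: 0.0143
t: 18.82
jaw yaw deg -81.3 tilt [ 2.1e-03  8.0e-04 -1.0e+00] j [-0.431  0.012  1.935  0.002  1.193  0.987] F [-1.3 -0.3 -2.2] [-0.17  0.26  0.05] gap 0.014265884759580611 t 18.8167 tcp [ 0.5103 -0.1108  0.3417]
t: 19.23
tcp_pos: [0.5118, -0.1112, 0.4413]
t: 19.4
tcp_pos: [0.5102, -0.1106, 0.4321]
shift [0.056 0.917 0.013]
jaw yaw deg -81.4 tilt [ 1.6e-03  3.0e-04 -1.0e+00] j [-4.310e-01 -8.200e-02  1.855e+00  1.000e-03  1.367e+00  9.890e-01] F [ 0.9  0.3 -2.6] [-0.02  0.05  0.02] gap 0.014602514283538098 t 19.4 tcp [ 0.5102 -0.1106  0.4321]
tip [ 0.5022 -0.1109  0.1797] rel [-0.0027  0.0018]
0.18 3 [-0.0032  0.1881 -0.0021] [-0.0041  0.1864 -0.0032] [-0.0019  0.1896 -0.0014]
0.19 8 [-0.0025  0.1955 -0.0018] [-0.0052  0.1908 -0.0045] [-0.0003  0.1998  0.0023]
0.2 15 [-0.0014  0.2048 -0.0011] [-0.0075  0.2004 -0.0067] [0.005  0.2099 0.0031]
0.21 12 [-0.0006  0.2145 -0.0014] [-0.0032  0.2101 -0.0045] [0.0025 0.2191 0.004 ]
0.222 45 [-0.0011  0.2287 -0.0016] [-0.0099  0.2221 -0.0093] [0.0091 0.234  0.0086]
0.236 47 [-0.0016  0.2438 -0.0018] [-0.0128  0.2368 -0.0147] [0.0071 0.2497 0.0156]
```

View pics/b6.png

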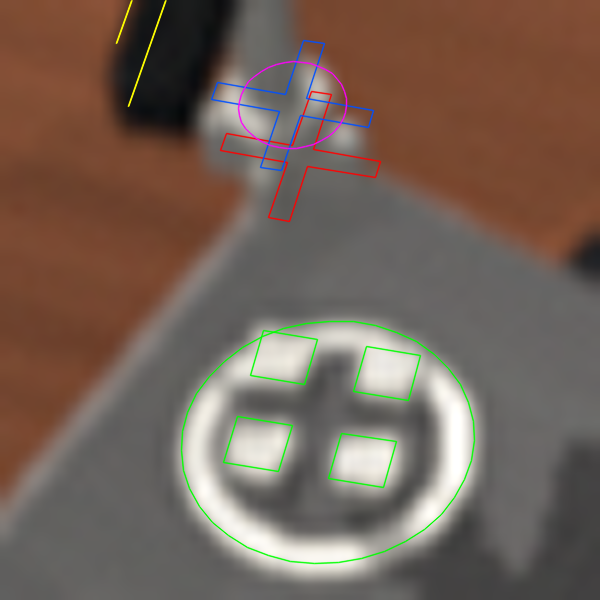

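View pics/b7.png

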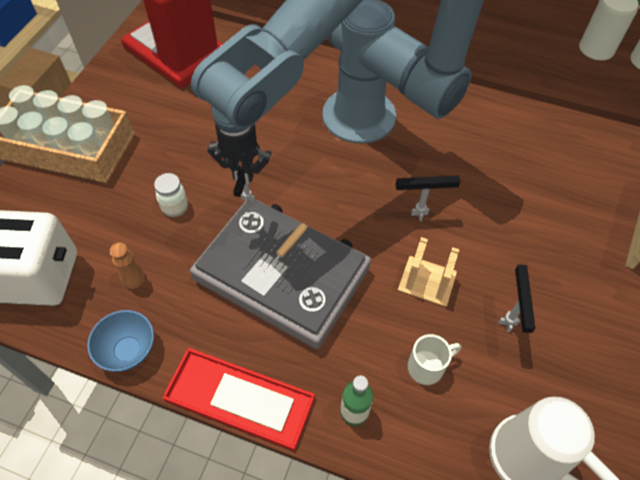

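Both screws' slots have turned: b from 28° to about -80°, a from 28° to about -55°, each ending at a hard stop. Jar, mug and mill look unmoved. Carrying the key back.

```bash
python3 -m pendant '[[-0.05,-0.25,-0.9,0,-0.39,0],[-0.05,-0.25,-0.9,0,-0.39,0],[-0.05,-0.25,-0.9,0,-0.39,0],[-0.05,-0.25,-0.9,0,-0.39,0],[-0.05,-0.25,-0.9,0,-0.39,0]]'|head -2
python3 -m pendant '[[-0.58,0,-0.75,0,-0.39,0],[-0.58,0,-0.75,0,-0.39,0],[-0.58,0,-0.75,0,-0.39,0],[-0.58,0,-0.75,0,-0.39,0],[-0.58,0,-0.75,0,-0.39,0]]'|head -2
python3 - <<'E'
from h import *
need((.476,.3222,.455))
E
```

```text
t: 19.92
tcp_pos: [0.5012, -0.0199, 0.4556]
t: 20.33
tcp_pos: [0.4911, 0.0745, 0.455]
shift [-2.406e+00  2.000e-03 -6.070e-01]
jaw yaw deg -10.68 tilt [-2.8e-03  6.0e-04 -1.0e+00] j [-0.078 -0.163  1.887  0.     1.421  0.108] F [ 0.3 -0.3 -2.2] [-0.04  0.06 -0.02] gap 0.01443980742274826 t 20.3333 tcp [0.4911 0.0745 0.455 ]
```

```bash
python3 -m pendant '[[-0.9,0,-0.23,0,0,0],[-0.9,0,-0.23,0,0,0],[-0.9,0,-0.23,0,0,0]]'|head -2
python3 -m pendant '[[-0.9,0,-0.23,0,0,0],[-0.9,0,-0.23,0,0,0],[-0.9,0,-0.23,0,0,0]]'|head -2
python3 -m pendant '[[-0.61,0,-0.15,0,-0.09,0],[-0.61,0,-0.15,0,-0.09,0],[-0.61,0,-0.15,0,-0.09,0],[-0.61,0,-0.15,0,-0.09,0]]'|head -2
python3 -m pendant '[[0,0.5,0,0,0,0],[0,0.5,0,0,0,0],[0,0.5,0,0,0,0]]'|head -2
python3 -m pendant '[[0,0,0,0,0,0],[0,0,0,0,0,0]]'|head -2
python3 - <<'E'
from h import *
need((.476,.3222,.2744))
s=ctrl.snapshot("scene"); o,M,p=tool()
P=cloud(s); L=(P-p)@M; box=(abs(L[...,0])<.065)&(abs(L[...,2])<.03)
for lo,hi in((.15,.165),(.19,.2),(.2,.21),(.21,.22),(.222,.235),(.236,.25)):
    q=L[box&(L[...,1]>lo)&(L[...,1]<hi)]
    if len(q): print(lo,len(q),q.mean(0).round(4),q.min(0).round(4),q.max(0).round(4))
q=L[(abs(L[...,2])<.012)&(abs(L[...,1]-.153)<.02)&(abs(L[...,0])<.07)&(abs(L[...,0])>.02)]
print(np.polyfit(q[:,0],q[:,1],1))
u,v=map(int,proj(s,(.476,.32,.17))); w=s["image"][v-50:v+70,u-65:u+65,::-1]; cv2.imwrite("pics/r1.png",cv2.resize(w,(650,600),interpolation=cv2.INTER_CUBIC))
E
```

```text
t: 20.58
tcp_pos: [0.4854, 0.1695, 0.455]
t: 20.83
tcp_pos: [0.48, 0.2627, 0.4551]
t: 21.17
tcp_pos: [0.4778, 0.3222, 0.455]
t: 21.42
tcp_pos: [0.4772, 0.3201, 0.4018]
t: 21.58
tcp_pos: [0.4786, 0.3211, 0.4082]
shift [-0.009  1.338 -0.029]
jaw yaw deg -3.08 tilt [ 1.8e-03  7.0e-04 -1.0e+00] j [ 0.394  0.071  1.747 -0.     1.322  0.448] F [ 0.4  0.4 -2. ] [ 0.02 -0.01 -0.02] gap 0.014333264192115886 t 21.5833 tcp [0.4786 0.3211 0.4082]
0.15 343 [0.0022 0.155  0.0065] [-0.0496  0.15   -0.0065] [0.0594 0.1647 0.0259]
0.19 11 [0.0064 0.1948 0.0073] [0.0014 0.1905 0.0053] [0.0111 0.1984 0.0094]
0.2 14 [0.0064 0.2052 0.0056] [0.0008 0.2005 0.0015] [0.012  0.2091 0.0089]
0.21 15 [0.0064 0.2139 0.0062] [0.0008 0.2101 0.0007] [0.0119 0.2197 0.0091]
0.222 49 [0.0071 0.2293 0.0063] [-0.002   0.2229 -0.0028] [0.0162 0.2346 0.0124]
0.236 40 [0.0071 0.2423 0.006 ] [-0.0072  0.2369 -0.0013] [0.0223 0.2497 0.019 ]
[-0.02096209  0.15482257]
```

View pics/r1.png

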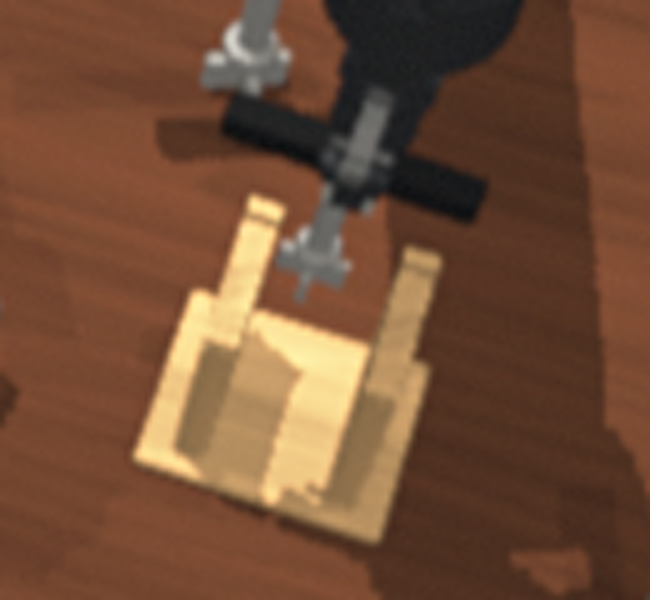

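```bash
python3 -m pendant '[[-0.058,0.25,-0.076,0,0,0],[-0.058,0.6,-0.076,0,0,0],[-0.058,0.9,-0.076,0,0,0],[-0.058,0.9,-0.076,0,0,0]]'|head -4
python3 -m pendant '[[0,0.2,0,0,0,0],[0,0.35,0,0,0,0],[0,0.35,0,0,0,0]]'|head -4
python3 -m pendant '[[0,0.06,0,0,0,0],[0,0.06,0,0,0,0]]'|head -4
python3 - <<'E'
from h import *
need((.471,.327,.2744))
s=ctrl.snapshot("scene")
u,v=map(int,proj(s,(.476,.32,.11))); w=s["image"][v-50:v+50,u-55:u+55,::-1]; cv2.imwrite("pics/r2.png",cv2.resize(w,(660,600),interpolation=cv2.INTER_CUBIC))
E
```

```text
t: 21.97
tcp_pos: [0.469, 0.3268, 0.3115]
eef_rot: [-1.194, 1.253, -1.247]
wrist_force: [-1.4, -0.3, -3.8]
t: 22.22
tcp_pos: [0.4708, 0.3275, 0.2813]
eef_rot: [-1.186, 1.249, -1.248]
wrist_force: [-1.0, -0.4, -2.4]
t: 22.38
tcp_pos: [0.4714, 0.3279, 0.2772]
eef_rot: [-1.182, 1.247, -1.248]
wrist_force: [-0.0, 0.5, -1.4]
shift [ 0.009  0.028 -0.004]
jaw yaw deg -3.03 tilt [ 2.e-03  9.e-04 -1.e+00] j [0.41  0.22  1.839 0.    1.081 0.463] F [-0.   0.5 -1.4] [-0.01  0.01 -0.03] gap 0.014273917076196614 t 22.3833 tcp [0.4714 0.3279 0.2772]
```

View pics/r2.png

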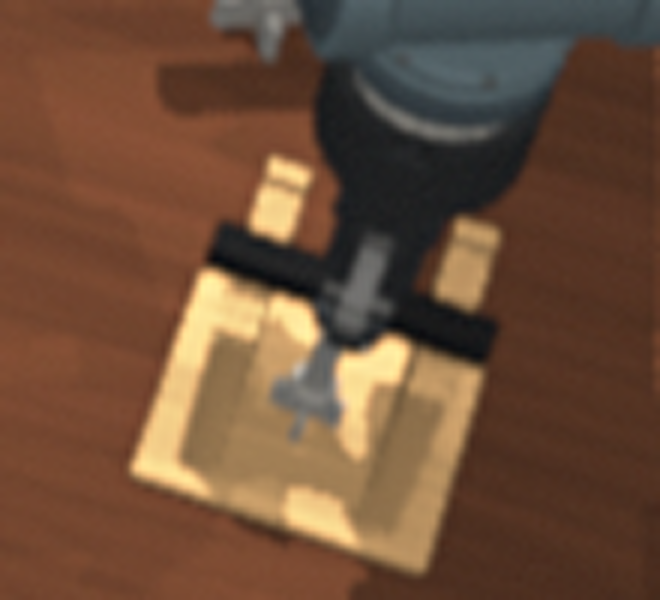

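The bar is just above the cheek tops and lies across both. Lowering the last few millimetres.

```bash
for i in 1 2 3; do python3 -m pendant '[[0,0.012,0,0,0,0],[0,0.012,0,0,0,0]]'|sed -n '1,2p;4p'; done
```

```text
t: 22.6
tcp_pos: [0.4712, 0.3278, 0.2756]
wrist_force: [-0.3, 1.1, -0.9]
t: 22.77
tcp_pos: [0.4714, 0.3279, 0.2752]
wrist_force: [-2.9, -3.0, 6.0]
t: 22.93
tcp_pos: [0.4716, 0.3279, 0.275]
wrist_force: [-4.4, -4.1, 10.8]
```

Contact on the cheeks. Now I open to half width and retreat.

```bash
python3 -m pendant '[[0,-0.01,0,0,0,0],[0,-0.01,0,0,0,0],[0,-0.01,0,0,0,0],[0,-0.01,0,0,0,0],[0,-0.01,0,0,0,0]]' 0.6
python3 - <<'E'
from h import *
s=ctrl.snapshot("scene")
u,v=map(int,proj(s,(.476,.32,.11))); w=s["image"][v-50:v+50,u-55:u+55,::-1]; cv2.imwrite("pics/r3.png",cv2.resize(w,(660,600),interpolation=cv2.INTER_CUBIC))
E
```

```text
t: 23.35
tcp_pos: [0.4708, 0.3277, 0.2729]
eef_rot: [-1.184, 1.248, -1.248]
wrist_force: [0.1, 0.4, -0.2]
finger_gap: 0.0511
```

View pics/r3.png

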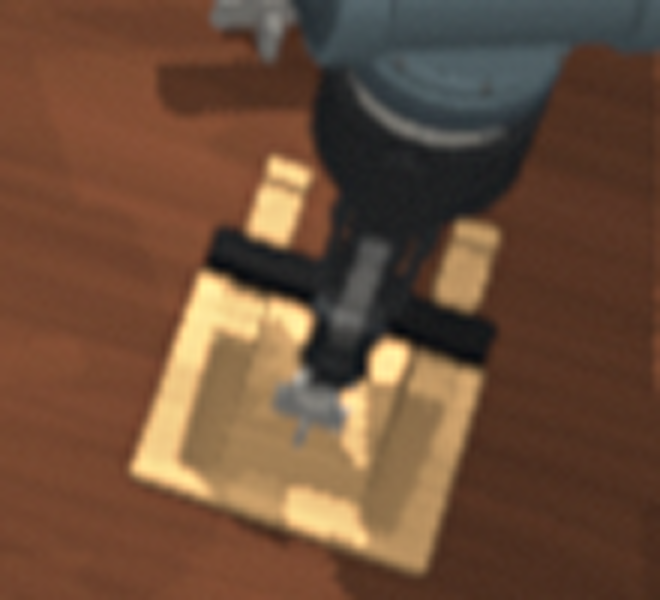

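The bar rests on both cheeks and the fingers are clear of it. Lifting straight up.

```bash
python3 -m pendant '[[0,-0.15,0,0,0,0],[0,-0.4,0,0,0,0],[0,-0.8,0,0,0,0],[0,-0.9,0,0,0,0]]'|head -2
python3 -m pendant '[[0,-0.8,0,0,0,0],[0,-0.8,0,0,0,0],[0,-0.8,0,0,0,0]]'|head -2
python3 -m pendant '[[1,0,-0.3,0,0,0],[1,0,-0.3,0,0,0],[1,0,-0.3,0,0,0]]'|head -2
python3 -m pendant '[[1,0,-0.3,0,0,0],[1,0,-0.3,0,0,0],[1,0,-0.3,0,0,0]]'|head -2
python3 -m pendant '[[0.8,0,0,0,0,0],[0.8,0,0,0,0,0],[0.8,0,0,0,0,0]]'|head -2
python3 - <<'E'
from h import *
S={n:ctrl.snapshot(n) for n in("scene","top")}
for n,s in S.items():
    P=cloud(s); sel=(np.hypot(P[...,0]-.47,P[...,1]-.32)<.075)
    for lo,hi in((.119,.135),(.1,.112)):
        q=P[sel&(P[...,2]>lo)&(P[...,2]<hi)]
        if len(q)>5: print(n,lo,len(q),q.mean(0).round(4),cv2.minAreaRect((q[:,:2]*1000).astype(np.float32)),np.median(q[:,2]).round(4))
s=S["top"]; P=cloud(s)
for q in("jar","mug","mill"):
    for r in ctrl.recognise(q,"top")[:1]:
        u,v=map(int,r["centre"]); print(q,r["p"],P[v,u].round(3))
cv2.imwrite("pics/e1.png",S["scene"]["image"][:,:,::-1]);cv2.imwrite("pics/e2.png",s["image"][:,:,::-1])
E
```

```text
t: 23.73
tcp_pos: [0.472, 0.3283, 0.369]
t: 23.98
tcp_pos: [0.472, 0.3283, 0.4526]
t: 24.23
tcp_pos: [0.4345, 0.2275, 0.4424]
t: 24.48
tcp_pos: [0.3991, 0.1289, 0.4426]
t: 24.73
tcp_pos: [0.3959, 0.0466, 0.4431]
scene 0.119 308 [0.476  0.3239 0.1232] ((475.45953369140625, 322.5867919921875), (109.63662719726562, 19.09889030456543), 87.73436737060547) 0.1232
scene 0.1 322 [0.4665 0.3249 0.1066] ((465.0662536621094, 323.58441162109375), (107.3820571899414, 84.06913757324219), 89.4368667602539) 0.1062
top 0.119 197 [0.4716 0.3238 0.1245] ((456.6728515625, 326.5072326660156), (105.65228271484375, 68.53583526611328), 74.94219207763672) 0.1243
top 0.1 196 [0.4594 0.3242 0.107 ] ((462.01361083984375, 323.4981689453125), (108.50741577148438, 79.0305404663086), 89.8569564819336) 0.1069
jar 0.91 [ 0.471 -0.338  0.099]
mug 0.8 [0.687 0.38  0.003]
mill 0.79 [ 0.686 -0.334  0.105]
```

View pics/e1.png

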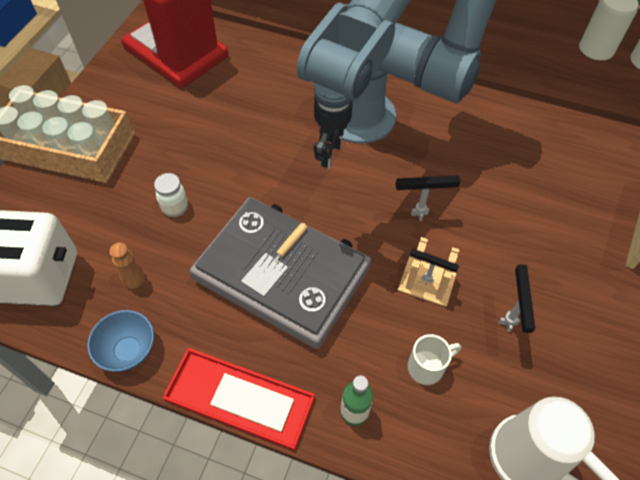

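View pics/e2.png

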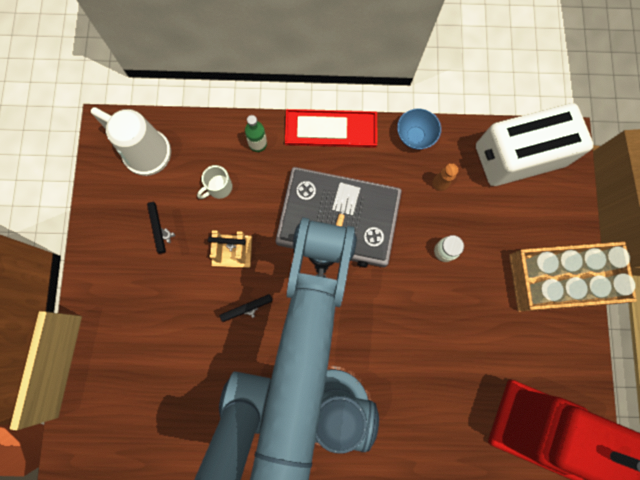

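The key hangs at the same height as at the start (bar top 0.1232 m both times), the bar is parallel to the stand's y, and the bystanders are in place. Handing in.

```bash
python3 -m pendant '[[0,0,0,0,0,0],[0,0,0,0,0,0]]'|head -1; python3 -c "
from station import ctrl
print(ctrl.sign_off())"
```

```text
t: 25.15
the job is handed in; nothing more can be done
None
```

I took the key out of its stand, turned both screws clockwise to their stops, hung the key back and handed the job in at about 25 s of the 72 s allowed. No verdict was reported.

- **Screws:** Screw a turned about 1.4 rad and screw b about 1.9 rad. At the end of each turn the moment rose from about 0.2 N m to 2 N m or more, and the slots showed matching turns in the pictures. Joint values are not reported, so "home" rests on the moment and the pictures.
- **Key in the stand:** The bar lies on both cheeks. Its top measures 0.123 m, the same as at the start, and its direction is within about 2° of its first reading. In x it sits about 10 mm from the stand's middle, much as it hung at first, against a limit of 25 mm.
- **Bystanders:** The jar, mug and mill read within about 6 mm of their first readings, which is about the noise of the detections.
- **What went off plan:** While turning screw a, the key slid about 5 mm along its bar in the grip and leaned about 0.025 rad. I measured this over screw b and corrected for it there and when hanging the key.
- **Readings that disagreed:** The two cameras differed by 2 to 5 mm in x. I used the scene camera for the final alignments. The top camera was too coarse to give the hanging bar's angle.

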